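# Set up a sine bar on a gauge block stack and lay the taper wedge on it

## Task

Set up the sine bar on its dark base to check the brass wedge: first build a 25 mm stack flat on the base's bright square pad from two of the three square gauge blocks, with the hard white one on top to take the roller. Then set the sine bar down with the roller at its stop-plate end in the base's groove and its other roller on the stack, and last lay the wedge flat on the bar, lined up with it, thick end close up to the stop plate, so that the wedge's top face comes out level. Leave the block that is not needed and the micrometer where they lie.

Things in the scene. Friction and masses are not known exactly. Their poses are not given: they have to be found in the camera images.
- sine_base: Fixed dark slate base, 190 x 84 x 16 mm. Origin: centre of underside, z up, x from groove to pad. Bright 40 x 40 pad centred at x = +48.4 mm; roller groove along y, centred at x = -48.4, between two ridges 22 mm apart, 5 wide, 4 high. Pad and groove floor both 18 mm above the underside. Set right, the bar leans at 14.5 deg (sine 0.25), a roller axis over the middle of each.
- block_steel: Loose mid-grey steel square gauge block, 24 x 24 mm, 15 mm thick, with a 6.7 mm hole through its middle, lying flat on the 6 mm thick blue-green mat. Origin: centre of its underside; z up through the thickness.
- block_ceramic: Loose white ceramic square gauge block, 24 x 24 mm, 10 mm thick, with a 6.7 mm hole through its middle, lying flat on the 6 mm thick blue-green mat. Origin: centre of its underside; z up through the thickness.
- block_carbide: Loose dark grey carbide square gauge block, 24 x 24 mm, 20 mm thick, with a 6.7 mm hole through its middle, lying flat on the 6 mm thick blue-green mat. Not needed; it stays where it lies. Origin: centre of its underside.
- sine_bar: Loose bright steel sine bar, about 0.42 kg. Body 124 x 25 mm (x, y), z = 10 to 28 mm, on two 20 mm rollers, axes along y at x = -50 and +50 mm, z = 10; origin midway between the rollers at their undersides, z up. Dark stop plate at the -x end stands 12 mm above the flat top face; its inner face is at x = -56 mm.
- bar_foot (a point): Centre of the sine bar's roller at the stop-plate end, on its axis; the frame is parallel to the bar's.
- bar_head (a point): Centre of the sine bar's other roller, on its axis; the frame is parallel to the bar's.
- wedge: Loose brass taper wedge, about 0.15 kg, 60 mm long (x), 24 mm wide (y) sides parallel; its flat underside down on the 6 mm mat. Origin: centre of its underside; z up from the underside. It is 25.5 mm thick at the -x end and 10 mm at the +x end, so that the top face slopes at 14.5 degrees; two small dark holes in the top face.
- wedge_top (a point): Middle of the wedge's sloping top face, 17.7 mm above its underside; z is the normal of that top face.
- micrometer: Loose outside micrometer with a blue-black frame, about 55 x 158 x 20 mm, lying flat near the back of the table. It stays where it lies. Origin: centre of its underside.

How it is judged:
On the way, in this order (a step that is already met when the one before it is completed fails the run):
1. the 15 mm steel block lies flat on the bright square pad (x of block_steel in the frame of sine_base between 0.0384 and 0.0584 m and y of block_steel in the frame of sine_base between -0.01 and 0.01 m and z of block_steel in the frame of sine_base between 0.016 and 0.02 m and angle between block_steel's own z axis and vertical below 0.05 rad), for 0.2 s.
2. the white block lies on the steel block (all of step 1 and horizontal distance between block_ceramic and block_steel below 0.008 m and z of block_ceramic in the frame of sine_base between 0.031 and 0.035 m and angle between block_ceramic's own z axis and vertical below 0.05 rad), for 0.2 s.
3. the sine bar stands with its stop-end roller in the groove and its other roller on the white block (all of step 2 and x of bar_foot in the frame of sine_base between -0.0534 and -0.0434 m and y of bar_foot in the frame of sine_base between -0.01 and 0.01 m and z of bar_foot in the frame of sine_base between 0.0255 and 0.0305 m and horizontal distance between bar_head and block_ceramic below 0.01 m and z of bar_head in the frame of sine_base between 0.0505 and 0.0555 m), for 0.2 s.
At the end, for the whole second after the job is handed in: Released and at rest: steel block flat within 10 mm of pad's middle, white block within 8 mm on it; stop-end roller in the groove, other roller within 10 mm of the white block's middle; wedge on the bar within 8 mm of its centre line and 10 mm of the stop plate, top level within 0.03 rad (all of step 3 and x of wedge in the frame of sine_bar between -0.03 and -0.016 m and y of wedge in the frame of sine_bar between -0.008 and 0.008 m and z of wedge in the frame of sine_bar between 0.026 and 0.03 m and angle between the x axis of wedge and the x axis of sine_bar, either way round below 0.15 rad and angle between wedge_top's own z axis and vertical below 0.03 rad and linear speed of each of block_steel, block_ceramic, sine_bar, wedge below 0.01 m/s and angular speed of each of block_steel, block_ceramic, sine_bar, wedge below 0.1 rad/s); the robot touches nothing.
It fails at once if the dark carbide block is moved by more than 20 mm (distance of block_carbide from where it was at the start of the episode above 0.02 m).
It fails at once if the micrometer is moved by more than 20 mm (distance of micrometer from where it was at the start of the episode above 0.02 m).
It also fails if it takes over 109 s, if anything falls off the work surface, if the arm or the gripper's body presses on something with over 40 N, if the wrist force passes 120 N, or if a joint passes its speed limit or range.

## Robot

A 6-joint arm with a two-finger parallel gripper is mounted at the origin on the work surface; the furniture and walls round the work are solid. World frame = base frame: x ahead of the robot, y to its left, z up, the work surface at z = 0. Lengths are in m, angles in rad, forces in N, time in s.
With the tool pointing down it reaches from about 0.35 to 0.85 m from the base axis. Payload 8.1 kg.
Tool frame: the origin (TCP) lies midway between the tips of the shut fingers; the grasp point (between the pads) lies 19 mm behind it; z points along the fingers, y is the direction in which the jaws open and shut (so a half turn about z gives the same grasp; the last joint's range is limited). The gripper opens to 93 mm and grips with 3 to 60 N. Pads are 15 mm wide; open, the fingers measure 128 mm over their backs; the gripper's body (75 mm by 188 mm) begins 65 mm behind the grasp point.
Start: joints at [-1.3, 0.13, 1.488, -0, 1.523, -0.085], TCP at [0.209, -0.562, 0.219] pointing down, gripper open.
Joint ranges: [-2.96, 2.96], [-0.89, 2.26], [0.02, 2.5], [-1.34, 4.48], [0, 2.73], [-2.66, 2.66]. Speed limits (rad/s): [2.39, 2.39, 2.79, 3.14, 3.14, 3.14].

## Interface

Orientations are given as a rotation vector (axis times angle).
In Python, from plant import robot gives the robot as it stands. The module is installed in compiled form; this text tells all that it offers.
- The arm moves only by the shell command python3 -m pendant 'ROWS' [FORCE]. ROWS is JSON, a list of rows, each an object with "translation": the shift along the tool's x, y, z in mm, a list of three; "twist": the turn, a rotation vector about the tool's x, y, z in rad, a list of three; "grip": the opening, from -1 (shut) to 1 (fully open). A call has exactly 10 rows; each row shifts and turns the pose as measured when the row begins, along the tool's axes as they then stand; what a row does not reach is not made up. A row lasts 1/10 s, in which the tool goes at most 50 mm and 8.59 degrees, less where a joint would pass 70% of its speed; a pose out of reach is approached as far as the arm can. A call is refused whole if a number of a shift passes 50 or a number of a turn 0.15, either way. A call with a gripper value outside its range is refused whole. The fingers move at their own pace and stop on an object; FORCE is the grip in N (left out, the last holds). Time passes only in rows, so rows that do not move let the fingers close, or fill a call up. It gives the time, the measured TCP pose, the force and the opening at its end, in the units of the state.
- robot.read_state(): the state, without advancing time (a new reading comes with each control period).
- robot.read_camera(name): name is "scene" or "top" or "wrist"; returns (picture, depth): 420x560x3 uint8, red, green, blue; 420x560 float32, m along the optical axis (not along the pixel's ray), 0 where there is no reading.
- robot.camera_info(name): a dict with "vertical_fov" (degrees; the focal length in pixels is half the picture's height over the tangent of half this angle, whatever the lens; pixels are square), "cx", "cy" (the principal point, pixels), "D" ([k1, k2, p1, p2, k3] as OpenCV has them; the pictures are not rectified), "cam_to_world" (4x4, takes a point from camera to world coordinates). Camera axes: x right, y up, looking along -z (the intrinsics and any distortion apply to the point x, -y, -z); pixel columns grow to the right and rows downward; lengths in m; the calibration is good to about 2 mm. A picture is of the moment at which its call begins: read the wrist's pose just before it. camera_info takes no time and is no camera call; for the wrist camera it gives the pose at the moment of the call.
- robot.close_job(): hands the job in, once; it reports no verdict.
The state is a dict: "t": time; "q": joint angles; "dq": joint speeds; "joint_torque": joint torques, N m; "tool_pos": TCP position; "orientation": TCP orientation; "force": force on the tool from outside, world axes, zero at the start; "wrist_torque": the same for the moment, N m; "opening": finger opening in m.
Only numpy, scipy, OpenCV 4.12 (cv2) and the standard library are available. Lean on these libraries where they do the work, as an engineer would, in place of code of your own. Each camera call takes 0.05 s, during which the arm holds its last target. There are 200 camera calls.

## Working session

There is one attempt and no reset: what is moved stays moved. The work goes in short steps, Python scripts to look and compute and a shell command to move; the robot and the scene stay as the last step left them, time stands still between calls to the robot, and variables do not carry over. Pictures are saved under pics/ and viewed, about 12 in all and at most 16, crops included, and the job is handed in when it is done.

```bash
mkdir -p pics; ls
cat > h.py <<'E'
import numpy as np, cv2
from plant import robot
from scipy.spatial.transform import Rotation as R
def cap(name,fn=None):
    info=robot.camera_info(name); im,d=robot.read_camera(name)
    if fn: cv2.imwrite('pics/'+fn+'.png',im[:,:,::-1])
    np.savez('pics/'+(fn or name)+'.npz',im=im,d=d,T=np.array(info['cam_to_world']),f=im.shape[0]/2/np.tan(np.radians(info['vertical_fov'])/2),c=[info['cx'],info['cy']],D=np.array(info['D']))
    return im,d
class V:
    def __init__(s,fn):
        z=np.load('pics/'+fn+'.npz'); s.im,s.d,s.T,s.f,s.c,s.D=[z[k] for k in('im','d','T','f','c','D')]
        s.K=np.array([[s.f,0,s.c[0]],[0,s.f,s.c[1]],[0,0,1.]])
    def ray(s,uv):
        p=cv2.undistortPoints(np.array(uv,float).reshape(-1,1,2),s.K,s.D).reshape(-1,2)
        return np.c_[p[:,0],-p[:,1],-np.ones(len(p))]
    def atz(s,uv,z):
        r=s.ray(uv)@s.T[:3,:3].T; o=s.T[:3,3]
        return o+r*((np.atleast_1d(z)-o[2])/r[:,2])[:,None]
    def dep(s,uv):
        uv=np.array(uv,float).reshape(-1,2); r=s.ray(uv)
        dd=np.array([np.median(s.d[int(v)-1:int(v)+2,int(u)-1:int(u)+2]) for u,v in uv])
        return (r*dd[:,None])@s.T[:3,:3].T+s.T[:3,3]
    def cloud(s):
        h,w=s.d.shape; u,v=np.meshgrid(np.arange(w),np.arange(h)); uv=np.c_[u.ravel(),v.ravel()].astype(float)
        return ((s.ray(uv)*s.d.ravel()[:,None])@s.T[:3,:3].T+s.T[:3,3]).reshape(h,w,3)
    def proj(s,P):
        p=(np.atleast_2d(P)-s.T[:3,3])@s.T[:3,:3]; p=p*[1,-1,-1]
        return cv2.projectPoints(p,np.zeros(3),np.zeros(3),s.K,s.D)[0].reshape(-1,2)
E
python3 - <<'E'
from h import *
print(robot.read_state())
a,_=cap('top','top0'); b,_=cap('scene','scene0')
for n in('top0','scene0'):
    v=V(n);print(n,v.f,v.c,v.D,v.T.round(3).tolist())
E
```

```text
pics
{'t': 0.0, 'q': array([-1.30041259e+00,  1.31128805e-01,  1.48928937e+00, -1.57453485e-05,
        1.52295000e+00, -8.53869941e-02]), 'dq': array([-0.0010631 ,  0.00044567,  0.00094769,  0.00072747,  0.0013121 ,
       -0.00017481]), 'joint_torque': array([ 7.34056957e-04, -5.59835100e+01, -4.91760314e+01,  7.70069053e-02,
        3.55365314e-02, -1.46691996e-04]), 'tool_pos': array([ 0.20886146, -0.56188108,  0.21760121]), 'orientation': array([-3.09027973e+00, -5.55589365e-01,  2.82046876e-04]), 'force': array([-0.95409412, -0.72504378, -0.06479836]), 'wrist_torque': array([-0.01571525,  0.00694844,  0.01780233]), 'opening': 0.09296086201918753}
top0 540.6283215029916 [284.32210841 213.70909461] [0.00586069 0.         0.         0.         0.        ] [[0.018, 0.998, -0.065, 0.436], [-1.0, 0.017, -0.009, -0.038], [-0.008, 0.065, 0.998, 1.341], [0.0, 0.0, 0.0, 1.0]]
scene0 499.7058478122975 [270.73730721 207.13592604] [-0.0428408  0.         0.         0.         0.       ] [[-0.465, 0.676, -0.572, -0.302], [-0.885, -0.359, 0.295, 0.393], [-0.006, 0.643, 0.766, 1.169], [0.0, 0.0, 0.0, 1.0]]
```

View pics/top0.png

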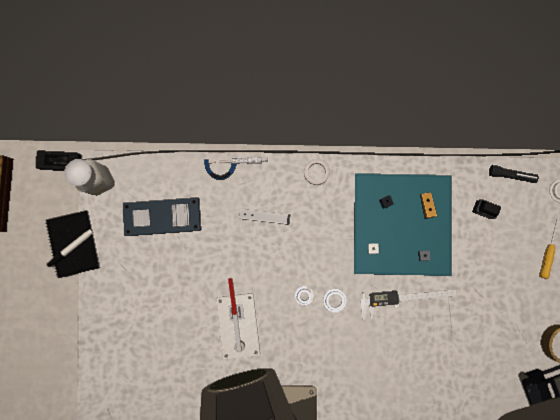

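View pics/scene0.png

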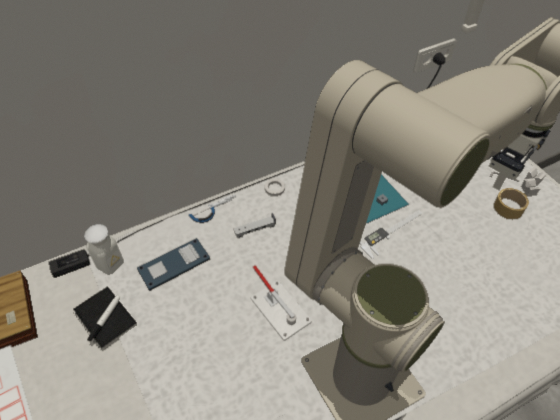

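Run:
```python
from h import *
np.set_printoptions(precision=4,suppress=True)
v=V('top0')
for n,uv in dict(steel=(425,256),white=(374,248),carb=(387,201),wedge=(429,205),pad=(141,217),groove=(180,215),bar=(264,217),stop=(289,219),mic=(235,165)).items(): print(n,v.dep(uv),v.atz(uv,0.02))
i=robot.camera_info('wrist');s=robot.read_state()
Rt=R.from_rotvec(s['orientation']).as_matrix();T=np.array(i['cam_to_world'])
print(i['vertical_fov'],i['cx'],i['cy'],i['D']);print('tool R',Rt);print('cam in tool',Rt.T@T[:3,:3],Rt.T@(T[:3,3]-s['tool_pos']))
```

```text
steel [[ 0.4248 -0.3689  0.0209]] [[ 0.4248 -0.3691  0.02  ]]
white [[ 0.442  -0.2469  0.0096]] [[ 0.442  -0.2452  0.02  ]]
carb [[ 0.5578 -0.277   0.0154]] [[ 0.5574 -0.2762  0.02  ]]
wedge [[ 0.5488 -0.3771  0.0263]] [[ 0.5493 -0.3787  0.02  ]]
pad [[0.5078 0.3265 0.018 ]] [[0.5077 0.326  0.02  ]]
groove [[0.5144 0.2309 0.0175]] [[0.5142 0.2304 0.02  ]]
bar [[0.5124 0.0239 0.028 ]] [[0.5129 0.0242 0.02  ]]
stop [[ 0.508  -0.0371  0.0389]] [[ 0.5091 -0.0371  0.02  ]]
mic [[0.6413 0.0992 0.0117]] [[0.6401 0.0984 0.02  ]]
62.40929228295942 280.2510685000685 206.90640283910562 [-0.0718  0.      0.      0.      0.    ]
tool R [[ 0.9374  0.3483 -0.0004]
 [ 0.3483 -0.9374  0.0015]
 [ 0.0001 -0.0016 -1.    ]]
cam in tool [[-0.0001  0.9713  0.2379]
 [ 1.      0.0001  0.0002]
 [ 0.0001  0.2379 -0.9713]] [ 0.0655  0.0007 -0.166 ]
```

```bash
python3 -m pendant '[{"translation":[44,-17,0],"twist":[0,0,0],"grip":1},{"translation":[44,-17,0],"twist":[0,0,0],"grip":1},{"translation":[44,-17,0],"twist":[0,0,0],"grip":1},{"translation":[44,-17,0],"twist":[0,0,0],"grip":1},{"translation":[44,-17,0],"twist":[0,0,0],"grip":1},{"translation":[44,-17,0],"twist":[0,0,0],"grip":1},{"translation":[44,-17,0],"twist":[0,0,0.12],"grip":1},{"translation":[44,-17,0],"twist":[0,0,0.12],"grip":1},{"translation":[0,0,0],"twist":[0,0,0.12],"grip":1},{"translation":[0,0,0],"twist":[0,0,0],"grip":1}]'
python3 - <<'E'
from h import *
im,d=cap('wrist','w1'); cv2.imwrite('pics/w1b.png',cv2.resize(im[:,:,::-1],(800,600),interpolation=cv2.INTER_CUBIC))
E
```

```text
t: 1.1
tool_pos: [0.5029, -0.3049, 0.2119]
orientation: [-3.133, 0.032, 0.009]
force: [0.3, -0.2, -0.5]
opening: 0.0932
```

View pics/w1b.png

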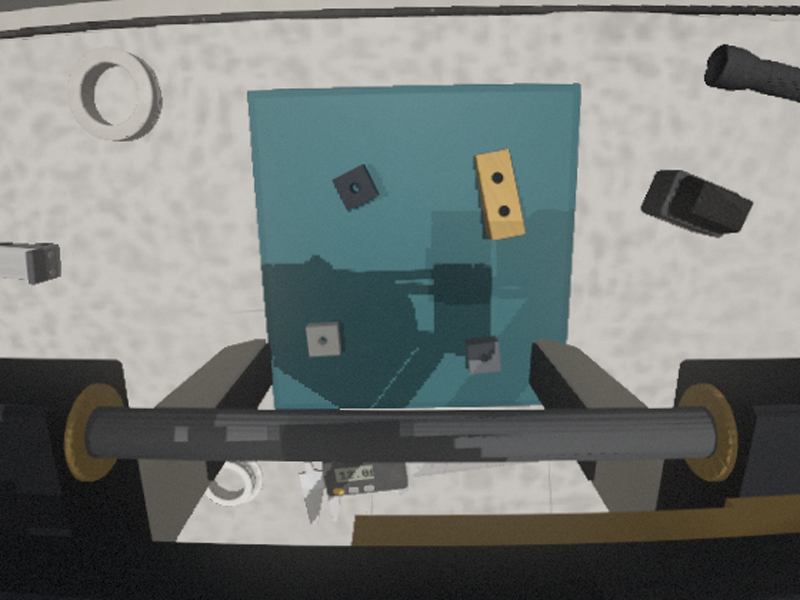

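```bash
cat >> h.py <<'E'
np.set_printoptions(precision=4,suppress=True)
def rect(fn,xy,r,zlo,zhi):
    P=V(fn).cloud().reshape(-1,3); m=(np.hypot(P[:,0]-xy[0],P[:,1]-xy[1])<r)&(P[:,2]>zlo)&(P[:,2]<zhi); Q=P[m]
    (c,s,a)=cv2.minAreaRect((Q[:,:2]*1000).astype(np.float32)); print(fn,len(Q),'c',np.array(c)/1000,'size',np.array(s),'ang',a,'z med',np.median(Q[:,2]))
    return Q
E
python3 - <<'E'
from h import *
for f in ('w1','top0'):
    rect(f,(.425,-.369),.025,.0175,.026)
    rect(f,(.442,-.246),.025,.012,.02)
    rect(f,(.557,-.277),.025,.02,.03)
    Q=rect(f,(.549,-.378),.045,.012,.04)
    A=np.c_[Q[:,:2],np.ones(len(Q))];k=np.linalg.lstsq(A,Q[:,2],rcond=None)[0];print('plane',k)
v=V('w1'); s=.7
# picked in 800x600 view
print('steel',v.atz(np.array([(466,338),(497,336),(500,370),(470,373)])*s,.021))
print('white',v.atz(np.array([(306,323),(339,322),(342,356),(308,357)])*s,.016))
print('white hole',v.atz(np.array([(322,340)])*s,.016),v.dep(np.array([(330,347)])*s))
E
```

```text
w1 443 c [ 0.4299 -0.3669] size [24.9966 24.0434] ang 5.742051601409912 z med 0.02067668251495941
w1 456 c [ 0.4445 -0.2425] size [24.6087 24.2654] ang 1.9155004024505615 z med 0.01571446316262204
w1 562 c [ 0.5596 -0.2733] size [24.1188 23.9728] ang 24.786317825317383 z med 0.025979107038472365
w1 1560 c [ 0.5529 -0.375 ] size [60.6894 24.6126] ang 9.75572681427002 z med 0.023197607216096067
plane [-0.2282 -0.1158  0.1061]
top0 87 c [ 0.4275 -0.3676] size [23.8848 25.47  ] ang 6.820841312408447 z med 0.021902663015744395
top0 85 c [ 0.4458 -0.2462] size [33.3846 43.1415] ang 31.89904022216797 z med 0.016631575601808946
top0 88 c [ 0.5574 -0.2752] size [23.5663 25.1304] ang 23.500892639160156 z med 0.026357571060413587
top0 316 c [ 0.5474 -0.3765] size [74.7735 84.1297] ang 78.45491027832031 z med 0.023364338744346957
plane [-0.1742 -0.0905  0.0845]
steel [[ 0.446  -0.3526  0.021 ]
 [ 0.4471 -0.3762  0.021 ]
 [ 0.4193 -0.3794  0.021 ]
 [ 0.4173 -0.3561  0.021 ]]
white [[ 0.4585 -0.2307  0.016 ]
 [ 0.4589 -0.2561  0.016 ]
 [ 0.4311 -0.257   0.016 ]
 [ 0.4307 -0.2303  0.016 ]]
white hole [[ 0.4445 -0.2421  0.016 ]] [[ 0.4389 -0.2481  0.0165]]
```

```bash
python3 -m pendant '[{"translation":[0,0,0],"twist":[0,0,-0.12],"grip":1},{"translation":[0,0,0],"twist":[0,0,0],"grip":1},{"translation":[-20,14,37],"twist":[0,0,0],"grip":1},{"translation":[-20,14,37],"twist":[0,0,0],"grip":1},{"translation":[-20,14,37],"twist":[0,0,0],"grip":1},{"translation":[-19,13,37],"twist":[0,0,0],"grip":0.5},{"translation":[0,0,0],"twist":[0,0,0],"grip":0.1},{"translation":[0,0,0],"twist":[0,0,0],"grip":0.1},{"translation":[0,0,0],"twist":[0,0,0],"grip":0.1},{"translation":[0,0,0],"twist":[0,0,0],"grip":0.1}]' 20
python3 - <<'E'
from h import *
im,d=cap('wrist','w2'); cv2.imwrite('pics/w2b.png',cv2.resize(im[:,:,::-1],(800,600),interpolation=cv2.INTER_CUBIC))
s=robot.read_state();print(s['tool_pos'],R.from_rotvec(s['orientation']).as_matrix(),s['opening'])
rect('w2',(.429,-.367),.025,.0175,.026)
print(V('w2').proj([s['tool_pos']])/.7)
E
```

```text
t: 2.15
tool_pos: [0.4251, -0.3752, 0.0642]
orientation: [-3.134, -0.156, -0.002]
force: [0.4, -0.5, -0.7]
opening: 0.0576
[ 0.4254 -0.3753  0.0645] [[ 0.995   0.0998  0.0015]
 [ 0.0998 -0.995   0.0033]
 [ 0.0018 -0.0032 -1.    ]] 0.05410664333006782
w2 1348 c [ 0.43   -0.3665] size [24.0446 23.5072] ang 5.523417949676514 z med 0.020786990726308824
[[398.9302 363.1502]]
```

View pics/w2b.png

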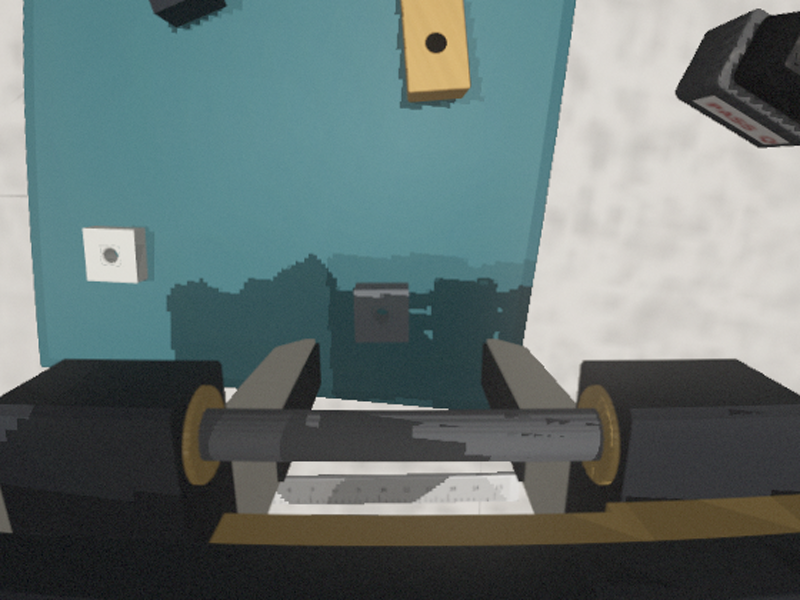

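```bash
python3 -m pendant '[{"translation":[5.4,-8.3,0],"twist":[0,0,0],"grip":0.1},{"translation":[0,0,0],"twist":[0,0,0],"grip":0.1},{"translation":[0,0,20],"twist":[0,0,0],"grip":0.1},{"translation":[0,0,20],"twist":[0,0,0],"grip":0.1},{"translation":[0,0,10],"twist":[0,0,0],"grip":0.1},{"translation":[0,0,0],"twist":[0,0,0],"grip":0.1},{"translation":[0,0,0],"twist":[0,0,0],"grip":-1},{"translation":[0,0,0],"twist":[0,0,0],"grip":-1},{"translation":[0,0,0],"twist":[0,0,0],"grip":-1},{"translation":[0,0,0],"twist":[0,0,0],"grip":-1}]' 30
```

```text
t: 3.2
tool_pos: [0.4382, -0.3674, 0.0222]
orientation: [3.13, 0.165, 0.018]
force: [-0.5, 0.7, 0.3]
opening: 0.0237
```

```bash
python3 - <<'E'
from h import *
s=robot.read_state();print(s['t'],s['tool_pos'],R.from_rotvec(s['orientation']).as_matrix(),s['opening'],s['dq'])
E
python3 -m pendant '[{"translation":[0,0,0],"twist":[0,0,0],"grip":0},{"translation":[0,0,0],"twist":[0,0,0],"grip":0},{"translation":[0,0,0],"twist":[0,0,0],"grip":0},{"translation":[0,0,0],"twist":[0,0,0],"grip":0},{"translation":[0,0,0],"twist":[0,0,0],"grip":0},{"translation":[0,0,0],"twist":[0,0,0],"grip":0},{"translation":[0,0,0],"twist":[0,0,0],"grip":0},{"translation":[0,0,0],"twist":[0,0,0],"grip":0},{"translation":[0,0,0],"twist":[0,0,0],"grip":0},{"translation":[0,0,0],"twist":[0,0,0],"grip":0}]'
```

```text
3.2 [ 0.4382 -0.3674  0.0222] [[ 0.9944  0.1052  0.0118]
 [ 0.1053 -0.9944 -0.0064]
 [ 0.0111  0.0076 -0.9999]] 0.023669912951487394 [-0.0031 -0.0065 -0.0064  0.0007  0.0026  0.0008]
t: 4.2
tool_pos: [0.4385, -0.368, 0.0231]
orientation: [3.129, 0.165, 0.019]
force: [-0.3, 0.7, -0.2]
opening: 0.0467
```

Run:
```python
from h import *
cap('wrist','w3')
s=robot.read_state();print(s['tool_pos'],R.from_rotvec(s['orientation']).as_matrix()[:,2])
Q=rect('w3',(.430,-.3665),.03,.0165,.026)
im=V('w3').im; cv2.imwrite('pics/w3b.png',cv2.resize(im[120:330,140:420,::-1],(800,600),interpolation=cv2.INTER_CUBIC))
```

```text
[ 0.4385 -0.3679  0.0231] [ 0.0127 -0.0073 -0.9999]
w3 1939 c [ 0.4323 -0.3669] size [27.4779 52.0147] ang 1.3084781169891357 z med 0.02079191814523121
```

View pics/w3b.png

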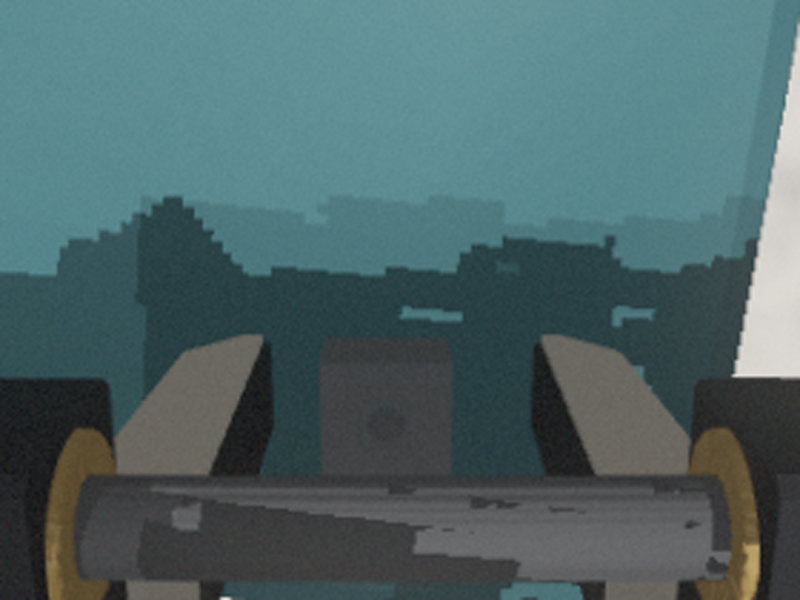

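```bash
cat >> h.py <<'E'
def go(xyz,yaw,tilt=0):
    """needed total: translation in present tool axes (mm), twist; yaw deg of tool x, tilt deg about tool y"""
    s=robot.read_state(); Rt=R.from_rotvec(s['orientation']); y=np.radians(yaw)
    M=np.array([[np.cos(y),np.sin(y),0],[np.sin(y),-np.cos(y),0],[0,0,-1]])
    Rg=R.from_matrix(M)*R.from_euler('y',tilt,degrees=True)
    print('tcp',s['tool_pos'],'d_tool mm',(Rt.inv().apply(np.array(xyz)-s['tool_pos'])*1000).round(1),'d in goal axes',(Rg.inv().apply(np.array(xyz)-s['tool_pos'])*1000).round(1),'twist',(Rt.inv()*Rg).as_rotvec().round(3),'F',s['force'].round(1),'open',round(s['opening'],4),'t',s['t'])
E
python3 -c "
from h import *
go((.4300,-.3668,.0105),5.6)"
```

```text
tcp [ 0.4385 -0.3679  0.0231] d_tool mm [-8.4 -2.1 12.5] d in goal axes [-8.3 -2.  12.6] twist [ 0.009 -0.012  0.007] F [-0.1  0.7 -0.6] open 0.0462 t 4.25
```

```bash
python3 -m pendant '[{"translation":[-8.4,-2,0],"twist":[0.009,-0.012,0.007],"grip":0},{"translation":[0,0,0],"twist":[0,0,0],"grip":0},{"translation":[0,0,4],"twist":[0,0,0],"grip":0},{"translation":[0,0,4],"twist":[0,0,0],"grip":0},{"translation":[0,0,4],"twist":[0,0,0],"grip":0},{"translation":[0,0,0],"twist":[0,0,0],"grip":0},{"translation":[0,0,0],"twist":[0,0,0],"grip":0},{"translation":[0,0,0],"twist":[0,0,0],"grip":0},{"translation":[0,0,0],"twist":[0,0,0],"grip":0},{"translation":[0,0,0],"twist":[0,0,0],"grip":0}]'
python3 -c "
from h import *
go((.4300,-.3668,.0105),5.6)"
```

```text
t: 5.25
tool_pos: [0.4289, -0.3665, 0.0095]
orientation: [-3.136, -0.153, 0.003]
force: [0.5, 0.3, -1.0]
opening: 0.0462
tcp [ 0.4289 -0.3665  0.0095] d_tool mm [ 1.   0.4 -1. ] d in goal axes [ 1.   0.4 -1. ] twist [-0.002  0.002 -0.   ] F [ 0.5  0.3 -1. ] open 0.0462 t 5.25
```

```bash
python3 -m pendant '[{"translation":[0,0,0],"twist":[0,0,0],"grip":-1},{"translation":[0,0,0],"twist":[0,0,0],"grip":-1},{"translation":[0,0,0],"twist":[0,0,0],"grip":-1},{"translation":[0,0,0],"twist":[0,0,0],"grip":-1},{"translation":[0,0,0],"twist":[0,0,0],"grip":-1},{"translation":[0,0,-10],"twist":[0,0,0],"grip":-1},{"translation":[0,0,-40],"twist":[0,0,0],"grip":-1},{"translation":[0,0,-45],"twist":[0,0,0],"grip":-1},{"translation":[0,0,-45],"twist":[0,0,0],"grip":-1},{"translation":[0,0,-30],"twist":[0,0,0],"grip":-1}]' 30
python3 -c "
from h import *
go((.46,.29,.2),90)"
```

```text
t: 6.25
tool_pos: [0.4256, -0.3632, 0.1808]
orientation: [-3.127, -0.152, 0.016]
force: [0.8, -1.1, -0.9]
opening: 0.024
tcp [ 0.4256 -0.3632  0.1808] d_tool mm [  97.6 -646.9  -12.5] d in goal axes [653.2  34.4 -19.2] twist [-0.017 -0.001 -1.473] F [ 0.8 -1.1 -0.9] open 0.024 t 6.25
```

```bash
python3 -m pendant '[{"translation":[9,-49,-3],"twist":[0,0,0],"grip":-1},{"translation":[9,-49,-3],"twist":[0,0,0],"grip":-1},{"translation":[9,-49,-3],"twist":[0,0,0],"grip":-1},{"translation":[9,-49,-3],"twist":[0,0,0],"grip":-1},{"translation":[9,-49,-3],"twist":[0,0,0],"grip":-1},{"translation":[9,-49,0],"twist":[0,0,0],"grip":-1},{"translation":[9,-49,0],"twist":[0,0,0],"grip":-1},{"translation":[9,-49,0],"twist":[0,0,0],"grip":-1},{"translation":[9,-49,0],"twist":[0,0,0],"grip":-1},{"translation":[9,-49,0],"twist":[0,0,0],"grip":-1}]'
python3 -m pendant '[{"translation":[5,-49,0],"twist":[0,0,0],"grip":-1},{"translation":[5,-49,0],"twist":[0,0,-0.14],"grip":-1},{"translation":[0,-20,0],"twist":[0,0,-0.147],"grip":-1},{"translation":[0,0,0],"twist":[0,0,-0.147],"grip":-1},{"translation":[0,0,0],"twist":[0,0,-0.147],"grip":-1},{"translation":[0,0,0],"twist":[0,0,-0.147],"grip":-1},{"translation":[0,0,0],"twist":[0,0,-0.147],"grip":-1},{"translation":[0,0,0],"twist":[0,0,-0.147],"grip":-1},{"translation":[0,0,0],"twist":[0,0,-0.147],"grip":-1},{"translation":[0,0,0],"twist":[0,0,-0.147],"grip":-1}]'
python3 -c "
from h import *
go((.46,.29,.2),90)
im,d=cap('wrist','w4'); cv2.imwrite('pics/w4b.png',cv2.resize(im[:,:,::-1],(800,600),interpolation=cv2.INTER_CUBIC))
"
```

```text
t: 7.25
tool_pos: [0.472, 0.1306, 0.215]
orientation: [3.136, 0.135, 0.02]
force: [0.5, -0.2, 0.6]
opening: 0.0241
t: 8.25
tool_pos: [0.4656, 0.2593, 0.2227]
orientation: [2.365, 2.053, 0.024]
force: [-0.1, -0.8, -0.4]
opening: 0.0238
tcp [0.4656 0.2593 0.2227] d_tool mm [ 29.5 -10.2  22.6] d in goal axes [30.7 -5.6 22.7] twist [ 0.018 -0.004 -0.141] F [-0.1 -0.8 -0.4] open 0.0238 t 8.25
```

View pics/w4b.png

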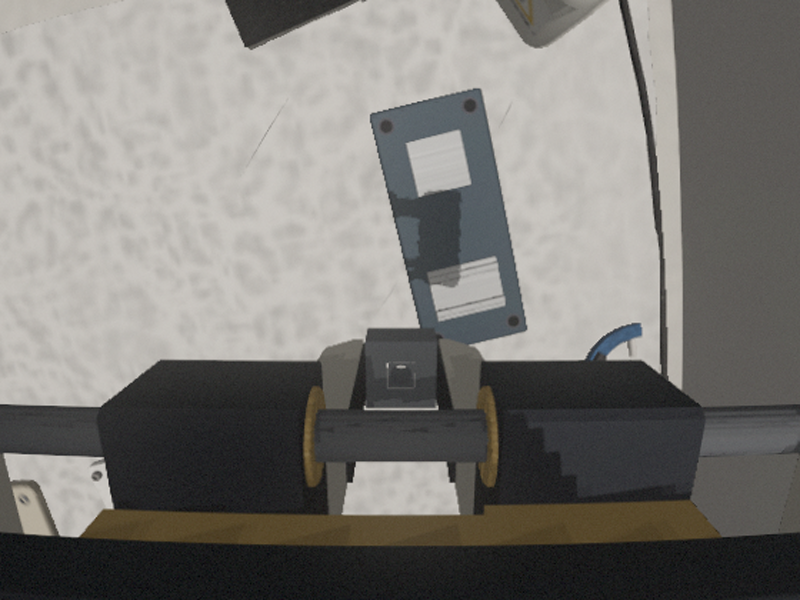

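Run:
```python
from h import *
v=V('w4'); C=v.cloud(); P=C.reshape(-1,3)
m=((P[:,2]>.011)&(P[:,2]<.026)&(abs(P[:,0]-.515)<.08)&(abs(P[:,1]-.28)<.15)).reshape(420,560).astype(np.uint8)
m=cv2.morphologyEx(m,cv2.MORPH_OPEN,np.ones((3,3)));n,l,st,_=cv2.connectedComponentsWithStats(m);k=1+np.argmax(st[1:,4])
Q=C[l==k];(c,s,a)=cv2.minAreaRect((Q[:,:2]*1000).astype(np.float32));print('base',c,s,a,np.median(Q[:,2]))
p=v.atz(np.array([(407,143),(460,130),(471,185),(416,196)])/.7*.49,.018) if 0 else v.atz(np.array([(407,143),(460,130),(471,185),(416,196)])*.7,.018)
print('pad',p,p.mean(0))
b=v.atz(np.array([(371,114),(480,89),(526,330)])*.7,.016);print('basecorn',b,'ctr',(b[0]+b[2])/2,np.linalg.norm(b[1]-b[0]),np.linalg.norm(b[2]-b[1]),'dir',np.degrees(np.arctan2(*(b[1]-b[2])[[1,0]])))
t=V('top0');q=t.atz([(123.5,205),(198,198.5),(200.5,230),(126,236)],.016);print('top',q,q.mean(0))
s=robot.read_state()
# block in hand
Rt=R.from_rotvec(s['orientation']); L=Rt.inv().apply(P-s['tool_pos']); mm=(abs(L[:,1])<.011)&(abs(L[:,0])<.03)&(L[:,2]>-.03)&(L[:,2]<.006)
print('hand: tool x range',np.percentile(L[mm][:,0],[1,5,50,95,99]),'z',np.percentile(L[mm][:,2],[1,5,25,50,75,95,99]))
```

```text
base (512.0311279296875, 280.23028564453125) (84.18740844726562, 190.0406494140625) 5.125185012817383 0.01621826176474145
pad [[0.4867 0.3456 0.018 ]
 [0.5258 0.3494 0.018 ]
 [0.5293 0.3095 0.018 ]
 [0.4881 0.3072 0.018 ]] [0.5075 0.328  0.018 ]
basecorn [[0.464  0.3694 0.016 ]
 [0.5438 0.3759 0.016 ]
 [0.5609 0.1913 0.016 ]] ctr [0.5125 0.2804 0.016 ] 0.08004786637300307 0.18542621893260344 dir 95.30685922072536
top [[0.5367 0.3713 0.016 ]
 [0.556  0.188  0.016 ]
 [0.4785 0.1797 0.016 ]
 [0.4605 0.3623 0.016 ]] [0.5079 0.2753 0.016 ]
hand: tool x range [-0.0124 -0.0111  0.0021  0.0118  0.012 ] z [-0.0121 -0.0117 -0.0111 -0.0106 -0.0099  0.0005  0.0035]
```

```bash
python3 -c "
from h import *
go((.5077,.3285,.06),95.1)"
```

```text
tcp [0.4656 0.2594 0.2228] d_tool mm [ 73.2  29.8 163.7] d in goal axes [ 65.1  48.1 162.8] twist [ 0.018 -0.003 -0.22 ] F [ 0.5 -0.6 -0.8] open 0.0238 t 8.3
```

```bash
python3 -m pendant '[{"translation":[0,0,0],"twist":[0.01,0,-0.11],"grip":-1},{"translation":[0,0,0],"twist":[0.008,-0.003,-0.11],"grip":-1},{"translation":[13,9.6,24],"twist":[0,0,0],"grip":-1},{"translation":[13,9.6,24],"twist":[0,0,0],"grip":-1},{"translation":[13,9.6,24],"twist":[0,0,0],"grip":-1},{"translation":[13,9.6,24],"twist":[0,0,0],"grip":-1},{"translation":[13,9.6,24],"twist":[0,0,0],"grip":-1},{"translation":[0,0,20],"twist":[0,0,0],"grip":-1},{"translation":[0,0,10],"twist":[0,0,0],"grip":-1},{"translation":[0,0,0],"twist":[0,0,0],"grip":-1}]'
python3 -c "
from h import *
go((.5077,.3285,.0225),95.1)
cap('wrist','w5');rect('w5',(.5077,.33),.035,.0165,.0205);v=V('w5')
cv2.imwrite('pics/w5b.png',cv2.resize(v.im[80:320,120:440,::-1],(800,600),interpolation=cv2.INTER_CUBIC))"
```

```text
t: 9.3
tool_pos: [0.5119, 0.3316, 0.076]
orientation: [2.143, 2.292, 0.012]
force: [-0.3, -0.9, -1.1]
opening: 0.0242
tcp [0.5119 0.3316 0.076 ] d_tool mm [-2.9 -4.8 53.4] d in goal axes [-2.7 -4.5 53.5] twist [ 0.008 -0.003 -0.022] F [-0.3 -0.9 -1.1] open 0.0242 t 9.3
w5 2500 c [0.5091 0.3358] size [57.7589 69.0088] ang 75.37905883789062 z med 0.01767839123358142
```

View pics/w5b.png

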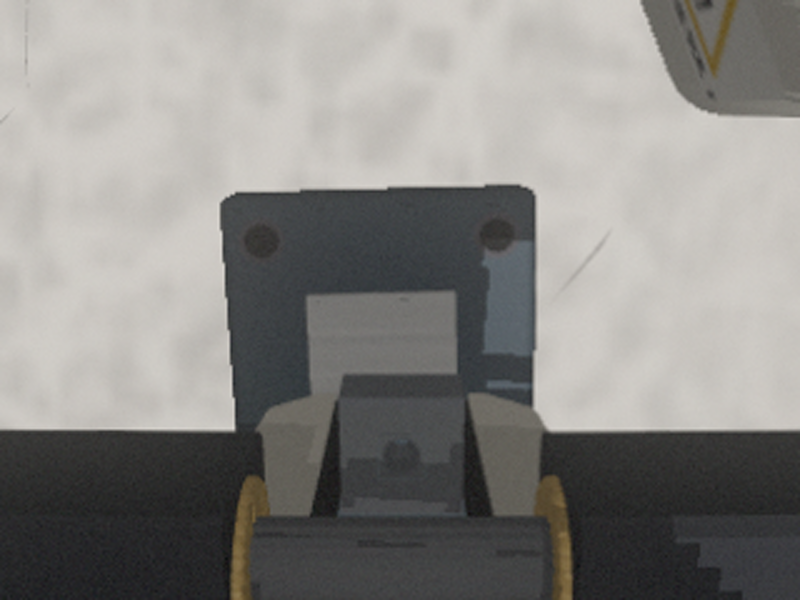

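```bash
python3 -c "
from h import *
p=V('w5').atz([(242.8,198.8),(302.4,196.4)],.018);d=p[1]-p[0];L=np.linalg.norm(d);m=p.mean(0);n=np.array([d[1],-d[0],0])/L;print(p,L,'centre',m+n*.02,m-n*.02)"
python3 -m pendant '[{"translation":[-3,-4.6,0],"twist":[0.008,-0.003,-0.022],"grip":-1},{"translation":[0,0,10],"twist":[0,0,0],"grip":-1},{"translation":[0,0,10],"twist":[0,0,0],"grip":-1},{"translation":[0,0,10],"twist":[0,0,0],"grip":-1},{"translation":[0,0,10],"twist":[0,0,0],"grip":-1},{"translation":[0,0,5],"twist":[0,0,0],"grip":-1},{"translation":[0,0,0],"twist":[0,0,0],"grip":-1},{"translation":[0,0,0],"twist":[0,0,0],"grip":-1},{"translation":[0,0,0],"twist":[0,0,0],"grip":-1},{"translation":[0,0,0],"twist":[0,0,0],"grip":-1}]'
python3 -c "
from h import *
go((.5077,.3285,.0225),95.1)"
```

```text
[[0.4868 0.3457 0.018 ]
 [0.526  0.3499 0.018 ]] 0.039448993538612746 centre [0.5085 0.3279 0.018 ] [0.5043 0.3677 0.018 ]
t: 10.35
tool_pos: [0.51, 0.3287, 0.0327]
orientation: [2.119, 2.316, 0.009]
force: [0.7, 0.4, -0.3]
opening: 0.0238
tcp [0.51   0.3287 0.0327] d_tool mm [-0.1 -2.4 10.2] d in goal axes [-0.  -2.3 10.2] twist [ 0.006 -0.002 -0.   ] F [ 0.7  0.4 -0.3] open 0.0238 t 10.35
```

Pad centre confirmed within 1 mm (0.5085, 0.328). Set down.

```bash
python3 -m pendant '[{"translation":[0,-2,0],"twist":[0.006,-0.002,0],"grip":-1},{"translation":[0,0,4],"twist":[0,0,0],"grip":-1},{"translation":[0,0,4],"twist":[0,0,0],"grip":-1},{"translation":[0,0,2.5],"twist":[0,0,0],"grip":-1},{"translation":[0,0,0],"twist":[0,0,0],"grip":-1},{"translation":[0,0,0],"twist":[0,0,0],"grip":-1},{"translation":[0,0,0],"twist":[0,0,0],"grip":-1},{"translation":[0,0,0],"twist":[0,0,0],"grip":-1},{"translation":[0,0,0],"twist":[0,0,0],"grip":-1},{"translation":[0,0,0],"twist":[0,0,0],"grip":-1}]'
python3 -c "
from h import *
go((.508,.3285,.0225),95.1)"
```

```text
t: 11.35
tool_pos: [0.5085, 0.3289, 0.0223]
orientation: [2.12, 2.318, 0.002]
force: [0.1, 0.1, 0.3]
opening: 0.0236
tcp [0.5085 0.3289 0.0223] d_tool mm [-0.4 -0.5 -0.2] d in goal axes [-0.4 -0.5 -0.2] twist [ 0.001 -0.001 -0.   ] F [0.1 0.1 0.3] open 0.0236 t 11.35
```

```bash
python3 -m pendant '[{"translation":[0,0,0.8],"twist":[0,0,0],"grip":-1},{"translation":[0,0,0],"twist":[0,0,0],"grip":-1},{"translation":[0,0,0],"twist":[0,0,0],"grip":0},{"translation":[0,0,0],"twist":[0,0,0],"grip":0},{"translation":[0,0,0],"twist":[0,0,0],"grip":0},{"translation":[0,0,-15],"twist":[0,0,0],"grip":0},{"translation":[0,0,-40],"twist":[0,0,0],"grip":0},{"translation":[0,0,-45],"twist":[0,0,0],"grip":0},{"translation":[0,0,-45],"twist":[0,0,0],"grip":0},{"translation":[0,0,-40],"twist":[0,0,0],"grip":0}]'
python3 -c "
from h import *
cap('wrist','w6');rect('w6',(.508,.3285),.03,.028,.038)
go((.4445,-.2425,.2),2)"
```

```text
t: 12.35
tool_pos: [0.5039, 0.3264, 0.2084]
orientation: [-2.118, -2.315, 0.018]
force: [0.9, -0.0, -0.5]
opening: 0.0464
w6 548 c [0.5092 0.3293] size [23.2322 24.0784] ang 5.045973777770996 z med 0.03270345971423638
tcp [0.5069 0.3281 0.2173] d_tool mm [-562.8 -112.8   17.6] d in goal axes [-82.3 568.1  17.3] twist [-0.001  0.001  1.625] F [1.6 1.4 5.1] open 0.0466 t 12.4
```

```bash
python3 -m pendant '[{"translation":[-49,-5,0],"twist":[0,0,0.05],"grip":0},{"translation":[-49,-5,0],"twist":[0,0,0],"grip":0},{"translation":[-49,-5,0],"twist":[0,0,0],"grip":0},{"translation":[-49,-5,0],"twist":[0,0,0],"grip":0},{"translation":[-49,-5,0],"twist":[0,0,0],"grip":0},{"translation":[-49,-5,0],"twist":[0,0,0],"grip":0},{"translation":[-49,-5,0],"twist":[0,0,0],"grip":0},{"translation":[-49,-5,0],"twist":[0,0,0],"grip":0},{"translation":[-49,-5,0],"twist":[0,0,0],"grip":0},{"translation":[-49,-5,0],"twist":[0,0,0],"grip":0}]'
python3 -c "
from h import *
go((.4445,-.2425,.07),92)"
```

```text
t: 13.4
tool_pos: [0.4819, -0.167, 0.2324]
orientation: [2.156, 2.263, 0.031]
force: [1.0, -0.7, -0.9]
opening: 0.0464
tcp [ 0.4819 -0.167   0.2324] d_tool mm [-74.  -45.  161.1] d in goal axes [-74.2 -40.  162.4] twist [ 0.025 -0.003  0.014] F [ 1.  -0.7 -0.9] open 0.0464 t 13.4
```

```bash
python3 -m pendant '[{"translation":[-20,-10,38],"twist":[0.025,-0.003,0.014],"grip":0},{"translation":[-20,-10,38],"twist":[0,0,0],"grip":0},{"translation":[-20,-10,38],"twist":[0,0,0],"grip":0},{"translation":[-14,-10,38],"twist":[0,0,0],"grip":0},{"translation":[0,0,0],"twist":[0,0,0],"grip":0},{"translation":[0,0,0],"twist":[0,0,0],"grip":0},{"translation":[0,0,0],"twist":[0,0,0],"grip":0},{"translation":[0,0,0],"twist":[0,0,0],"grip":0},{"translation":[0,0,0],"twist":[0,0,0],"grip":0},{"translation":[0,0,0],"twist":[0,0,0],"grip":0}]'
python3 -c "
from h import *
cap('wrist','w7');rect('w7',(.4445,-.2425),.025,.012,.02)
go((.4445,-.2425,.01),92)"
```

```text
t: 14.4
tool_pos: [0.4514, -0.2547, 0.0922]
orientation: [2.175, 2.235, 0.006]
force: [0.7, 0.3, -0.2]
opening: 0.0466
w7 1072 c [ 0.444  -0.2419] size [23.9848 24.4171] ang 3.1171271800994873 z med 0.015795829090974767
tcp [ 0.4515 -0.2548  0.0923] d_tool mm [13.6 -8.3 81.9] d in goal axes [12.5 -6.6 82.3] twist [ 0.02   0.014 -0.008] F [-0.2 -0.8 -0.2] open 0.0462 t 14.45
```

```bash
python3 -m pendant '[{"translation":[12.5,-7,20],"twist":[0.02,0.014,-0.018],"grip":0},{"translation":[0,0,20],"twist":[0,0,0],"grip":0},{"translation":[0,0,15],"twist":[0,0,0],"grip":0},{"translation":[0,0,10],"twist":[0,0,0],"grip":0},{"translation":[0,0,0],"twist":[0,0,0],"grip":0},{"translation":[0,0,0],"twist":[0,0,0],"grip":0},{"translation":[0,0,0],"twist":[0,0,0],"grip":0},{"translation":[0,0,0],"twist":[0,0,0],"grip":0},{"translation":[0,0,0],"twist":[0,0,0],"grip":0},{"translation":[0,0,0],"twist":[0,0,0],"grip":0}]'
python3 -c "
from h import *
go((.444,-.242,.0095),93)"
```

```text
t: 15.45
tool_pos: [0.4432, -0.2387, 0.0224]
orientation: [-2.16, -2.274, 0.002]
force: [-0.2, 0.1, 0.1]
opening: 0.046
tcp [ 0.4432 -0.2387  0.0224] d_tool mm [-3.3  0.7 12.9] d in goal axes [-3.3  0.6 12.9] twist [-0.004 -0.003 -0.001] F [-0.2  0.1  0.1] open 0.046 t 15.45
```

```bash
python3 -m pendant '[{"translation":[-3.3,0.6,4.3],"twist":[-0.004,-0.003,0],"grip":0},{"translation":[0,0,4.3],"twist":[0,0,0],"grip":0},{"translation":[0,0,4.3],"twist":[0,0,0],"grip":0},{"translation":[0,0,0],"twist":[0,0,0],"grip":0},{"translation":[0,0,0],"twist":[0,0,0],"grip":-1},{"translation":[0,0,0],"twist":[0,0,0],"grip":-1},{"translation":[0,0,0],"twist":[0,0,0],"grip":-1},{"translation":[0,0,0],"twist":[0,0,0],"grip":-1},{"translation":[0,0,0],"twist":[0,0,0],"grip":-1},{"translation":[0,0,0],"twist":[0,0,0],"grip":-1}]' 30
python3 -c "
from h import *
go((.444,-.242,.0095),93)"
```

```text
t: 16.45
tool_pos: [0.4444, -0.2426, 0.0089]
orientation: [2.163, 2.276, -0.0]
force: [-0.2, 0.9, -0.0]
opening: 0.0235
tcp [ 0.4444 -0.2426  0.0089] d_tool mm [ 0.7 -0.3 -0.6] d in goal axes [ 0.7 -0.3 -0.6] twist [ 0.001  0.001 -0.001] F [-0.2  0.9 -0. ] open 0.0235 t 16.45
```

```bash
python3 -m pendant '[{"translation":[0,0,-10],"twist":[0,0,0],"grip":-1},{"translation":[0,0,-45],"twist":[0,0,0],"grip":-1},{"translation":[0,0,-45],"twist":[0,0,0],"grip":-1},{"translation":[30,0,-45],"twist":[0,0,0],"grip":-1},{"translation":[49,5,0],"twist":[0,0,0],"grip":-1},{"translation":[49,5,0],"twist":[0,0,0],"grip":-1},{"translation":[49,5,0],"twist":[0,0,0],"grip":-1},{"translation":[49,5,0],"twist":[0,0,0],"grip":-1},{"translation":[49,5,0],"twist":[0,0,0],"grip":-1},{"translation":[49,5,0],"twist":[0,0,0],"grip":-1}]'
python3 -c "
from h import *
go((.5092,.3293,.2),95.1)"
```

```text
t: 17.45
tool_pos: [0.4604, 0.0828, 0.1653]
orientation: [2.17, 2.257, 0.012]
force: [1.8, 0.1, -0.9]
opening: 0.0236
tcp [0.4604 0.0828 0.1653] d_tool mm [244.3  59.  -34.6] d in goal axes [241.2  70.5 -34.7] twist [ 0.013  0.003 -0.049] F [ 1.8  0.1 -0.9] open 0.0236 t 17.45
```

```bash
python3 -m pendant '[{"translation":[40,10,0],"twist":[0.013,0.003,-0.049],"grip":-1},{"translation":[40,12,0],"twist":[0,0,0],"grip":-1},{"translation":[40,12,0],"twist":[0,0,0],"grip":-1},{"translation":[40,12,0],"twist":[0,0,0],"grip":-1},{"translation":[40,12,0],"twist":[0,0,10],"grip":-1},{"translation":[40,12,20],"twist":[0,0,0],"grip":-1},{"translation":[0,0,25],"twist":[0,0,0],"grip":-1},{"translation":[0,0,25],"twist":[0,0,0],"grip":-1},{"translation":[0,0,0],"twist":[0,0,0],"grip":-1},{"translation":[0,0,0],"twist":[0,0,0],"grip":-1}]' || true
python3 -m pendant '[{"translation":[40,10,0],"twist":[0.013,0.003,-0.049],"grip":-1},{"translation":[40,12,0],"twist":[0,0,0],"grip":-1},{"translation":[40,12,0],"twist":[0,0,0],"grip":-1},{"translation":[40,12,0],"twist":[0,0,0],"grip":-1},{"translation":[40,12,10],"twist":[0,0,0],"grip":-1},{"translation":[40,12,20],"twist":[0,0,0],"grip":-1},{"translation":[0,0,25],"twist":[0,0,0],"grip":-1},{"translation":[0,0,20],"twist":[0,0,0],"grip":-1},{"translation":[0,0,0],"twist":[0,0,0],"grip":-1},{"translation":[0,0,0],"twist":[0,0,0],"grip":-1}]'
python3 -c "
from h import *
go((.5092,.3293,.038),95.1)"
```

```text
t: 18.45
tool_pos: [0.5115, 0.3486, 0.0991]
orientation: [2.105, 2.327, 0.018]
force: [0.4, 0.2, 0.3]
opening: 0.0239
tcp [0.5115 0.3486 0.0991] d_tool mm [-19.2  -4.9  61. ] d in goal axes [-19.   -4.   61.1] twist [ 0.011 -0.005  0.011] F [0.4 0.2 0.3] open 0.0239 t 18.45refused, turn out of range in row 5
```

```bash
python3 -m pendant '[{"translation":[-10,-4,0],"twist":[0.011,-0.005,0.011],"grip":-1},{"translation":[-9,0,0],"twist":[0,0,0],"grip":-1},{"translation":[0,0,10],"twist":[0,0,0],"grip":-1},{"translation":[0,0,10],"twist":[0,0,0],"grip":-1},{"translation":[0,0,10],"twist":[0,0,0],"grip":-1},{"translation":[0,0,10],"twist":[0,0,0],"grip":-1},{"translation":[0,0,5],"twist":[0,0,0],"grip":-1},{"translation":[0,0,0],"twist":[0,0,0],"grip":-1},{"translation":[0,0,0],"twist":[0,0,0],"grip":-1},{"translation":[0,0,0],"twist":[0,0,0],"grip":-1}]'
python3 -c "
from h import *
go((.509,.3293,.0365),95.1)"
```

```text
t: 19.45
tool_pos: [0.5113, 0.3267, 0.0545]
orientation: [2.123, 2.314, 0.005]
force: [0.8, -0.1, -0.7]
opening: 0.0238
tcp [0.5113 0.3267 0.0545] d_tool mm [ 2.8 -2.1 18. ] d in goal axes [ 2.8 -2.1 18. ] twist [ 0.003 -0.001 -0.003] F [ 0.8 -0.1 -0.7] open 0.0238 t 19.45
```

```bash
python3 -m pendant '[{"translation":[2.8,-2,4],"twist":[0.003,0,0],"grip":-1},{"translation":[0,0,5],"twist":[0,0,0],"grip":-1},{"translation":[0,0,5],"twist":[0,0,0],"grip":-1},{"translation":[0,0,3],"twist":[0,0,0],"grip":-1},{"translation":[0,0,0],"twist":[0,0,0],"grip":-1},{"translation":[0,0,0],"twist":[0,0,0],"grip":-1},{"translation":[0,0,0],"twist":[0,0,0],"grip":-1},{"translation":[0,0,0],"twist":[0,0,0],"grip":-1},{"translation":[0,0,0],"twist":[0,0,0],"grip":-1},{"translation":[0,0,0],"twist":[0,0,0],"grip":-1}]'
python3 -c "
from h import *
go((.509,.3293,.0358),95.1)"
```

```text
t: 20.45
tool_pos: [0.5098, 0.3303, 0.0375]
orientation: [2.124, 2.315, 0.005]
force: [-1.1, 0.0, -0.4]
opening: 0.0237
tcp [0.5098 0.3303 0.0375] d_tool mm [-0.9 -0.9  1.7] d in goal axes [-0.9 -0.9  1.7] twist [ 0.002 -0.002 -0.003] F [-1.1  0.  -0.4] open 0.0237 t 20.45
```

```bash
python3 -m pendant '[{"translation":[-0.9,-0.9,1],"twist":[0,0,0],"grip":-1},{"translation":[0,0,0.6],"twist":[0,0,0],"grip":-1},{"translation":[0,0,0],"twist":[0,0,0],"grip":-1},{"translation":[0,0,0],"twist":[0,0,0],"grip":0},{"translation":[0,0,0],"twist":[0,0,0],"grip":0},{"translation":[0,0,0],"twist":[0,0,0],"grip":0},{"translation":[0,0,-15],"twist":[0,0,0],"grip":0},{"translation":[0,0,-40],"twist":[0,0,0],"grip":0},{"translation":[0,0,-45],"twist":[0,0,0],"grip":0},{"translation":[0,0,-45],"twist":[0,0,0],"grip":0}]'
python3 -c "
from h import *
cap('wrist','w8');rect('w8',(.509,.3293),.03,.038,.048)
go((.5124,.024,.12),90)"
```

```text
t: 21.45
tool_pos: [0.5037, 0.3262, 0.179]
orientation: [-2.12, -2.311, 0.018]
force: [0.6, -0.1, -0.2]
opening: 0.0466
w8 685 c [0.5097 0.3304] size [23.3118 23.7163] ang 5.172353744506836 z med 0.042791685991553585
tcp [0.5076 0.3283 0.1894] d_tool mm [-303.7  -21.4   69.1] d in goal axes [-304.3    4.8   69.4] twist [-0.    -0.001  0.086] F [2.7 1.7 7. ] open 0.0467 t 21.5
```

```bash
python3 -m pendant '[{"translation":[-49,-3,0],"twist":[0,0,0.07],"grip":0.3},{"translation":[-49,0,0],"twist":[0,0,0.07],"grip":0.3},{"translation":[-49,0,0],"twist":[0,0,0.06],"grip":0.3},{"translation":[-49,0,0],"twist":[0,0,0],"grip":0.3},{"translation":[-49,0,0],"twist":[0,0,0],"grip":0.3},{"translation":[-40,0,0],"twist":[0,0,0],"grip":0.3},{"translation":[0,0,0],"twist":[0,0,0],"grip":0.3},{"translation":[0,0,0],"twist":[0,0,0],"grip":0.3},{"translation":[0,0,0],"twist":[0,0,0],"grip":0.3},{"translation":[0,0,0],"twist":[0,0,0],"grip":0.3}]'
python3 -c "
from h import *
im,d=cap('wrist','w9'); cv2.imwrite('pics/w9b.png',cv2.resize(im[:,:,::-1],(800,600),interpolation=cv2.INTER_CUBIC))
rect('w9',(.513,.024),.08,.023,.033)
rect('w9',(.508,-.037),.03,.034,.046)
go((.5124,.024,.12),83)"
```

```text
t: 22.5
tool_pos: [0.4956, 0.0394, 0.2052]
orientation: [2.34, 2.078, 0.037]
force: [1.0, 0.7, -0.4]
opening: 0.0603
w9 2784 c [0.5166 0.0278] size [117.8548  24.4877] ang 84.50431823730469 z med 0.02778546959798356
w9 176 c [ 0.5109 -0.0329] size [ 6.4817 24.737 ] ang 84.49794006347656 z med 0.03924054505324964
tcp [0.4956 0.0396 0.2052] d_tool mm [-14.3  16.4  85.5] d in goal axes [-13.4  18.6  85.2] twist [ 0.025 -0.01   0.004] F [-0.1  0.2 -0.4] open 0.0604 t 22.55
```

View pics/w9b.png

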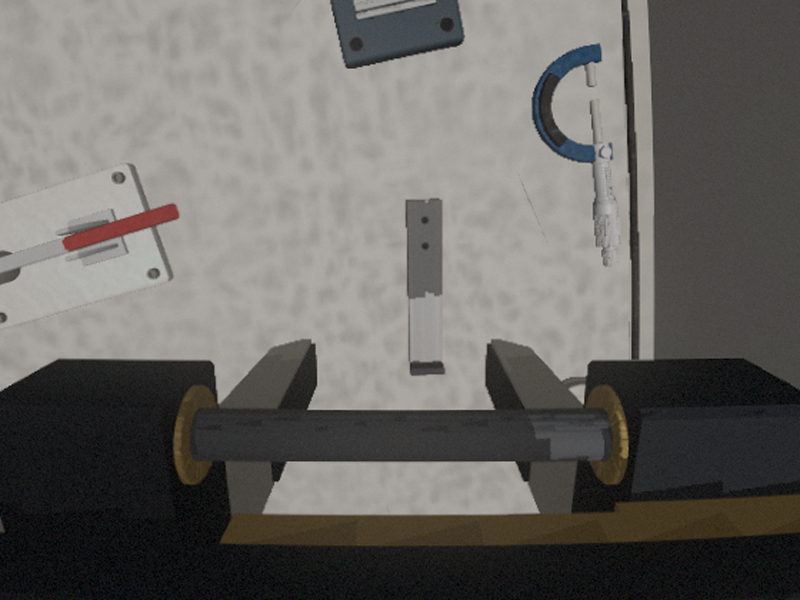

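```bash
python3 -m pendant '[{"translation":[-7,10,36],"twist":[0.025,-0.01,-0.022],"grip":0.3},{"translation":[-7,10,36],"twist":[0,0,0],"grip":0.3},{"translation":[0,0,36],"twist":[0,0,0],"grip":0.3},{"translation":[0,0,30],"twist":[0,0,0],"grip":0.3},{"translation":[0,0,0],"twist":[0,0,0],"grip":0.3},{"translation":[0,0,0],"twist":[0,0,0],"grip":0.3},{"translation":[0,0,0],"twist":[0,0,0],"grip":0.3},{"translation":[0,0,0],"twist":[0,0,0],"grip":0.3},{"translation":[0,0,0],"twist":[0,0,0],"grip":0.3},{"translation":[0,0,0],"twist":[0,0,0],"grip":0.3}]'
python3 -c "
from h import *
cap('wrist','w10')
rect('w10',(.513,.024),.08,.023,.033)
go((.5162,.0238,.006),84.5)"
```

```text
t: 23.55
tool_pos: [0.5224, 0.0314, 0.0719]
orientation: [2.305, 2.123, 0.014]
force: [0.2, 1.2, -0.2]
opening: 0.0605
w10 5848 c [0.5178 0.0388] size [96.1233 25.2724] ang 84.4404525756836 z med 0.027786619151518144
tcp [0.5225 0.0314 0.072 ] d_tool mm [-8.2 -6.5 65.9] d in goal axes [-8.2 -5.6 66. ] twist [ 0.012 -0.001  0.014] F [ 0.5 -0.3  0.6] open 0.0608 t 23.6
```

```bash
python3 -m pendant '[{"translation":[-8.2,-5.6,0],"twist":[0.012,-0.001,0.014],"grip":0.3},{"translation":[0,0,10],"twist":[0,0,0],"grip":0.3},{"translation":[0,0,12],"twist":[0,0,0],"grip":0.3},{"translation":[0,0,12],"twist":[0,0,0],"grip":0.3},{"translation":[0,0,12],"twist":[0,0,0],"grip":0.3},{"translation":[0,0,8],"twist":[0,0,0],"grip":0.3},{"translation":[0,0,0],"twist":[0,0,0],"grip":0.3},{"translation":[0,0,0],"twist":[0,0,0],"grip":0.3},{"translation":[0,0,0],"twist":[0,0,0],"grip":0.3},{"translation":[0,0,0],"twist":[0,0,0],"grip":0.3}]'
python3 -c "
from h import *
go((.5162,.0238,.006),84.5)"
```

```text
t: 24.6
tool_pos: [0.5145, 0.0227, 0.012]
orientation: [-2.326, -2.108, 0.004]
force: [0.2, 0.1, 0.3]
opening: 0.0604
tcp [0.5145 0.0227 0.012 ] d_tool mm [1.2 1.6 6. ] d in goal axes [1.2 1.6 6. ] twist [-0.003 -0.    -0.002] F [0.2 0.1 0.3] open 0.0604 t 24.6
```

```bash
python3 -m pendant '[{"translation":[1.2,1.6,3],"twist":[-0.003,0,-0.002],"grip":0.3},{"translation":[0,0,3],"twist":[0,0,0],"grip":0.3},{"translation":[0,0,0],"twist":[0,0,0],"grip":-1},{"translation":[0,0,0],"twist":[0,0,0],"grip":-1},{"translation":[0,0,0],"twist":[0,0,0],"grip":-1},{"translation":[0,0,0],"twist":[0,0,0],"grip":-1},{"translation":[0,0,0],"twist":[0,0,0],"grip":-1},{"translation":[0,0,0],"twist":[0,0,0],"grip":-1},{"translation":[0,0,0],"twist":[0,0,0],"grip":-1},{"translation":[0,0,0],"twist":[0,0,0],"grip":-1}]' 60
python3 -c "
from h import *
go((.5162,.0238,.006),84.5)"
```

```text
t: 25.6
tool_pos: [0.5174, 0.0239, 0.007]
orientation: [2.324, 2.112, 0.003]
force: [0.4, 0.4, -0.2]
opening: 0.0245
tcp [0.5174 0.0239 0.007 ] d_tool mm [-0.3 -1.2  1. ] d in goal axes [-0.3 -1.2  1. ] twist [ 0.002 -0.     0.   ] F [ 0.4  0.4 -0.2] open 0.0245 t 25.6
```

```bash
python3 -m pendant '[{"translation":[0,0,-10],"twist":[0,0,0],"grip":-1},{"translation":[0,0,-20],"twist":[0,0,0],"grip":-1},{"translation":[0,0,-40],"twist":[0,0,0],"grip":-1},{"translation":[0,0,-40],"twist":[0,0,0],"grip":-1},{"translation":[0,0,-30],"twist":[0,0,0],"grip":-1},{"translation":[30,0,-20],"twist":[0,0,-0.06],"grip":-1},{"translation":[40,0,0],"twist":[0,0,-0.06],"grip":-1},{"translation":[40,0,0],"twist":[0,0,-0.06],"grip":-1},{"translation":[40,0,0],"twist":[0,0,0],"grip":-1},{"translation":[20,0,0],"twist":[0,0,0],"grip":-1}]'
python3 -c "
from h import *
cap('wrist','w11')
go((.51,.28,.1),95.1)"
```

```text
t: 26.6
tool_pos: [0.5111, 0.1961, 0.1748]
orientation: [-2.123, -2.31, 0.004]
force: [-0.2, -1.0, -3.7]
opening: 0.0249
tcp [0.5108 0.1982 0.1748] d_tool mm [81.4  6.6 75. ] d in goal axes [81.6  6.5 74.8] twist [-0.005 -0.003 -0.003] F [-2.4  2.8 -4.6] open 0.0244 t 26.65
```

```bash
cat >> h.py <<'E'
def held(fn,hw=.012,xr=(-.02,.1),zr=(-.04,0.0)):
    s=robot.read_state();Rt=R.from_rotvec(s['orientation']);L=Rt.inv().apply(V(fn).cloud().reshape(-1,3)-s['tool_pos'])
    L=L[(abs(L[:,1])<hw)&(L[:,0]>xr[0])&(L[:,0]<xr[1])&(L[:,2]>zr[0])&(L[:,2]<zr[1])];return L
E
python3 -c "
from h import *
L=held('w11');L=L[L[:,0]>.01];k=np.polyfit(L[:,0],L[:,2],1);r=L[:,2]-np.polyval(k,L[:,0]);L=L[abs(r)<.003];k=np.polyfit(L[:,0],L[:,2],1)
print(len(L),'slope',k,'x max',np.percentile(L[:,0],[1,99,100]))
t=np.radians(14.4775);b=np.radians(95.1);C=np.array([.512,.2803])
def tcp(x0,zt,th=t):
    x=.0025+x0*np.cos(t)-zt*np.sin(t); z=.0308+x0*np.sin(t)+zt*np.cos(t); return (*(C+x*np.array([np.cos(b),np.sin(b)])),z)
p=tcp(-.0008,.007);print(p); go((p[0],p[1],p[2]+.04),95.1,14.5)
"
```

```text
6593 slope [ 0.001  -0.0207] x max [0.0106 0.0606 0.061 ]
(np.float64(0.5120021863792561), np.float64(0.28027550210080465), np.float64(0.037377721392805666))
tcp [0.5108 0.1982 0.1748] d_tool mm [81.4  8.7 97.6] d in goal axes [ 54.7   8.5 114.8] twist [-0.004  0.25  -0.004] F [-2.4  2.8 -4.6] open 0.0244 t 26.65
```

```bash
python3 -m pendant '[{"translation":[20,2,0],"twist":[-0.004,0.08,0],"grip":-1},{"translation":[20,2,0],"twist":[0,0.08,0],"grip":-1},{"translation":[20,2,0],"twist":[0,0.08,0],"grip":-1},{"translation":[9,1,26],"twist":[0,0.01,0],"grip":-1},{"translation":[0,0,26],"twist":[0,0,0],"grip":-1},{"translation":[0,0,10],"twist":[0,0,0],"grip":-1},{"translation":[0,0,0],"twist":[0,0,0],"grip":-1},{"translation":[0,0,0],"twist":[0,0,0],"grip":-1},{"translation":[0,0,0],"twist":[0,0,0],"grip":-1},{"translation":[0,0,0],"twist":[0,0,0],"grip":-1}]'
python3 -c "
from h import *
go((.512,.2803,.0774),95.1,14.5)
im,d=cap('scene','s2');cv2.imwrite('pics/s2b.png',cv2.resize(im[210:330,100:260,::-1],(800,600),interpolation=cv2.INTER_CUBIC))"
```

```text
t: 27.65
tool_pos: [0.5084, 0.2852, 0.1243]
orientation: [-1.981, -2.17, -0.257]
force: [0.2, -0.7, -3.5]
opening: 0.0244
tcp [0.5084 0.2852 0.1243] d_tool mm [-17.1   3.2  44. ] d in goal axes [-16.8   3.1  44.1] twist [-0.002 -0.006  0.002] F [ 0.2 -0.7 -3.5] open 0.0244 t 27.65
```

View pics/s2b.png

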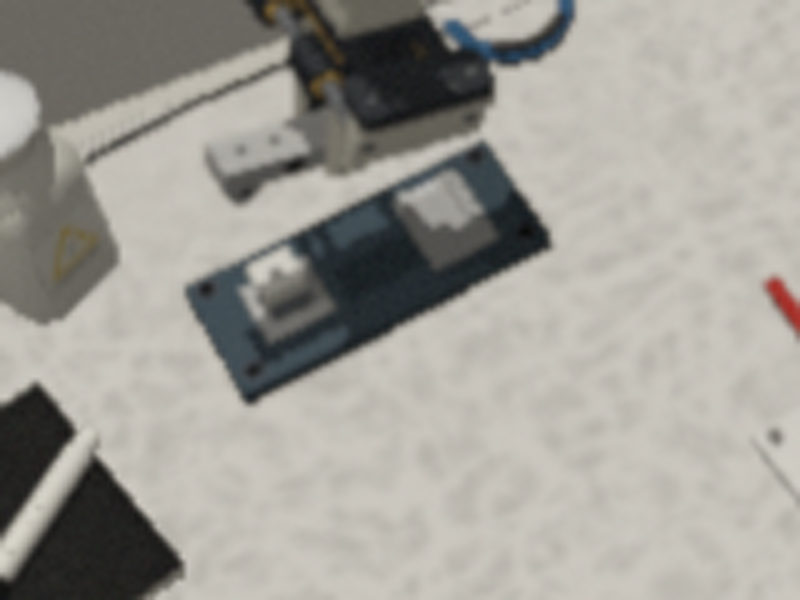

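```bash
python3 -m pendant '[{"translation":[-4,1.5,10],"twist":[0,-0.006,0.002],"grip":-1},{"translation":[-4,1.6,11],"twist":[0,0,0],"grip":-1},{"translation":[-4,0,11],"twist":[0,0,0],"grip":-1},{"translation":[-5,0,12],"twist":[0,0,0],"grip":-1},{"translation":[-3,0,10],"twist":[0,0,0],"grip":-1},{"translation":[-3,0,10],"twist":[0,0,0],"grip":-1},{"translation":[0,0,0],"twist":[0,0,0],"grip":-1},{"translation":[0,0,0],"twist":[0,0,0],"grip":-1},{"translation":[0,0,0],"twist":[0,0,0],"grip":-1},{"translation":[0,0,0],"twist":[0,0,0],"grip":-1}]'
python3 -c "
from h import *
go((.512,.2803,.0374),95.1,14.5)"
```

```text
t: 28.7
tool_pos: [0.5124, 0.2784, 0.0504]
orientation: [-1.987, -2.171, -0.25]
force: [1.2, 0.0, -3.8]
opening: 0.0246
tcp [0.5124 0.2784 0.0504] d_tool mm [-1.4 -0.2 13. ] d in goal axes [-1.4 -0.2 13. ] twist [-0.002  0.    -0.001] F [ 1.2  0.  -3.8] open 0.0246 t 28.7
```

```bash
python3 -m pendant '[{"translation":[-0.2,-0.2,3],"twist":[0,0,0],"grip":-1},{"translation":[-0.5,0,3],"twist":[0,0,0],"grip":-1},{"translation":[-0.5,0,3],"twist":[0,0,0],"grip":-1},{"translation":[0,0,1.5],"twist":[0,0,0],"grip":-1},{"translation":[0,0,0],"twist":[0,0,0],"grip":-1},{"translation":[0,0,0],"twist":[0,0,0],"grip":-1},{"translation":[0,0,0],"twist":[0,0,0],"grip":-1},{"translation":[0,0,0],"twist":[0,0,0],"grip":-1},{"translation":[0,0,0],"twist":[0,0,0],"grip":-1},{"translation":[0,0,0],"twist":[0,0,0],"grip":-1}]'
python3 -c "
from h import *
go((.512,.2803,.0374),95.1,14.5)
cap('wrist','w12');v=V('w12');cv2.imwrite('pics/w12b.png',cv2.resize(v.im[60:300,120:440,::-1],(800,600),interpolation=cv2.INTER_CUBIC))
L=held('w12');L=L[L[:,0]>.01];k=np.polyfit(L[:,0],L[:,2],1);r=L[:,2]-np.polyval(k,L[:,0]);L=L[abs(r)<.003];print(np.polyfit(L[:,0],L[:,2],1),L[:,0].max())"
```

```text
t: 29.7
tool_pos: [0.5133, 0.2805, 0.0409]
orientation: [-1.988, -2.172, -0.254]
force: [-0.1, -0.5, -3.4]
opening: 0.0242
tcp [0.5133 0.2805 0.0409] d_tool mm [-1.  -1.3  3.3] d in goal axes [-1.  -1.3  3.4] twist [ 0.001 -0.    -0.   ] F [-0.1 -0.5 -3.4] open 0.0242 t 29.7
[-0.0016 -0.0209] 0.06267045962601799
```

View pics/w12b.png

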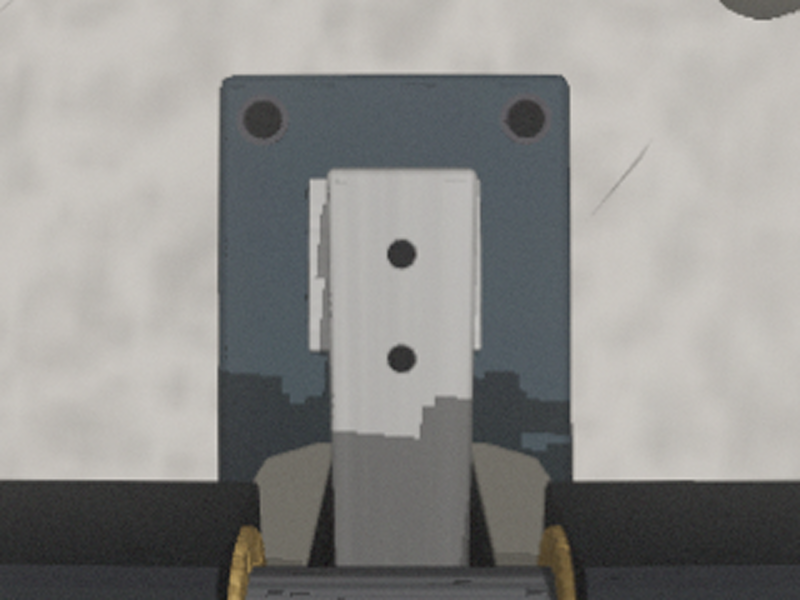

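```bash
python3 -m pendant '[{"translation":[-1,-1.3,1],"twist":[0,0,0],"grip":-1},{"translation":[-0.2,0,1],"twist":[0,0,0],"grip":-1},{"translation":[-0.2,0,0.8],"twist":[0,0,0],"grip":-1},{"translation":[0,0,0],"twist":[0,0,0],"grip":-1},{"translation":[0,0,0],"twist":[0,0,0],"grip":-1},{"translation":[0,0,0],"twist":[0,0,0],"grip":-1},{"translation":[0,0,0],"twist":[0,0,0],"grip":-1},{"translation":[0,0,0],"twist":[0,0,0],"grip":-1},{"translation":[0,0,0],"twist":[0,0,0],"grip":-1},{"translation":[0,0,0],"twist":[0,0,0],"grip":-1}]'
python3 -c "
from h import *
go((.512,.2803,.0374),95.1,14.5)"
```

```text
t: 30.75
tool_pos: [0.5121, 0.2797, 0.0376]
orientation: [-1.988, -2.172, -0.254]
force: [-0.9, 0.2, -3.9]
opening: 0.0245
tcp [0.5121 0.2797 0.0376] d_tool mm [ 0.5 -0.   0.4] d in goal axes [ 0.5 -0.   0.4] twist [ 0.001 -0.    -0.   ] F [-0.9  0.2 -3.9] open 0.0245 t 30.75
```

```bash
python3 -m pendant '[{"translation":[0.3,0,0.6],"twist":[0,0,0],"grip":-1},{"translation":[0,0,0],"twist":[0,0,0],"grip":-1},{"translation":[0,0,0.4],"twist":[0,0,0],"grip":-1},{"translation":[0,0,0],"twist":[0,0,0],"grip":-1},{"translation":[0,0,0],"twist":[0,0,0],"grip":-1},{"translation":[0,0,0],"twist":[0,0,0],"grip":-1},{"translation":[0,0,0],"twist":[0,0,0],"grip":-1},{"translation":[0,0,0],"twist":[0,0,0],"grip":-1},{"translation":[0,0,0],"twist":[0,0,0],"grip":-1},{"translation":[0,0,0],"twist":[0,0,0],"grip":-1}]'
python3 -c "
from h import *
go((.512,.2803,.0374),95.1,14.5)"
```

```text
t: 31.75
tool_pos: [0.5123, 0.2803, 0.0372]
orientation: [-1.988, -2.173, -0.255]
force: [-0.5, -0.3, -3.3]
opening: 0.0243
tcp [0.5123 0.2803 0.0372] d_tool mm [ 0.  -0.3 -0.2] d in goal axes [ 0.  -0.3 -0.2] twist [ 0.002 -0.001  0.   ] F [-0.5 -0.3 -3.3] open 0.0243 t 31.75
```

```bash
python3 -m pendant '[{"translation":[0,0,0.6],"twist":[0,0,0],"grip":-1},{"translation":[0,0,0],"twist":[0,0,0],"grip":-1},{"translation":[0,0,0.6],"twist":[0,0,0],"grip":-1},{"translation":[0,0,0],"twist":[0,0,0],"grip":-1},{"translation":[0,0,0.5],"twist":[0,0,0],"grip":-1},{"translation":[0,0,0],"twist":[0,0,0],"grip":-1},{"translation":[0,0,0],"twist":[0,0,0],"grip":-1},{"translation":[0,0,0],"twist":[0,0,0],"grip":-1},{"translation":[0,0,0],"twist":[0,0,0],"grip":-1},{"translation":[0,0,0],"twist":[0,0,0],"grip":-1}]'
python3 -c "
from h import *
go((.512,.2803,.0374),95.1,14.5)"
```

```text
t: 32.75
tool_pos: [0.5129, 0.2808, 0.0372]
orientation: [-1.987, -2.174, -0.256]
force: [-1.9, -2.2, 1.2]
opening: 0.0245
tcp [0.5129 0.2808 0.0372] d_tool mm [-0.3 -0.9 -0.3] d in goal axes [-0.3 -0.9 -0.3] twist [ 0.003 -0.001  0.001] F [-1.9 -2.2  1.2] open 0.0245 t 32.75
```

```bash
python3 -m pendant '[{"translation":[0,0,0],"twist":[0,0,0],"grip":-0.4},{"translation":[0,0,0],"twist":[0,0,0],"grip":-0.2},{"translation":[0,0,0],"twist":[0,0,0],"grip":0},{"translation":[0,0,0],"twist":[0,0,0],"grip":0},{"translation":[0,0,-10],"twist":[0,0,0],"grip":0},{"translation":[0,0,-30],"twist":[0,0,0],"grip":0},{"translation":[0,0,-40],"twist":[0,-0.06,0],"grip":0},{"translation":[0,0,-40],"twist":[0,-0.06,0],"grip":0},{"translation":[0,0,-30],"twist":[0,-0.06,0],"grip":0},{"translation":[-40,0,0],"twist":[0,-0.06,0],"grip":0}]'
python3 -c "
from h import *
im,d=cap('wrist','w13');cv2.imwrite('pics/w13b.png',cv2.resize(im[:,:,::-1],(800,600),interpolation=cv2.INTER_CUBIC))
go((.5529,-.375,.2),9.8)
P=V('w13').cloud().reshape(-1,3);b=np.radians(95.1);e=np.array([np.cos(b),np.sin(b)]);n=np.array([-np.sin(b),np.cos(b)]);q=P[:,:2]-[.512,.2803];x=q@e;y=q@n
m=(abs(y)<.011)&(x>-.045)&(x<.06)&(P[:,2]>.04)&(P[:,2]<.1);k=np.polyfit(x[m],P[m,2],1);print(m.sum(),'slope',np.degrees(np.arctan(k[0])),'z at 0',k[1],'expect',.0308+.028*.968+.25/.968*(0-.0025+.007))
m=(abs(y)<.03)&(abs(x)<.07)&(P[:,2]>.045)&(P[:,2]<.1);print('y range',np.percentile(y[m],[2,98]),'x range',np.percentile(x[m],[0.5,99.5]))"
```

```text
t: 33.75
tool_pos: [0.519, 0.2084, 0.1897]
orientation: [-2.122, -2.313, -0.015]
force: [1.5, -0.2, -0.5]
opening: 0.0464
tcp [0.5187 0.202  0.1871] d_tool mm [-577.8  -14.7  -13.2] d in goal axes [-64.6 574.4 -12.9] twist [ 0.001 -0.002  1.484] F [ 1.7 -1.5 -1.5] open 0.0463 t 33.8
3409 slope 14.42839689139739 z at 0 0.05881177918764148 expect 0.059066190082644625
y range [-0.0132  0.0109] x range [-0.0655  0.0565]
```

View pics/w13b.png

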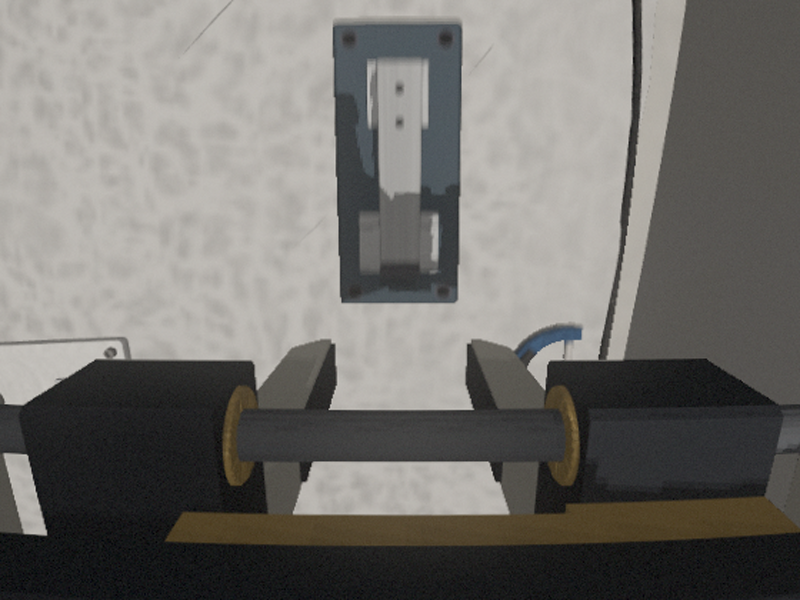

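```bash
python3 -m pendant '[{"translation":[-49,-1,-5],"twist":[0,0,0],"grip":0},{"translation":[-49,-1,-5],"twist":[0,0,0],"grip":0},{"translation":[-49,-1,-5],"twist":[0,0,0],"grip":0},{"translation":[-49,-1,0],"twist":[0,0,0],"grip":0},{"translation":[-49,-1,0],"twist":[0,0,0],"grip":0},{"translation":[-49,-1,0],"twist":[0,0,0],"grip":0},{"translation":[-49,-1,0],"twist":[0,0,0],"grip":0},{"translation":[-49,-1,0],"twist":[0,0,0],"grip":0},{"translation":[-49,-1,0],"twist":[0,0,0],"grip":0},{"translation":[-49,-1,0],"twist":[0,0,0],"grip":0}]'
python3 -m pendant '[{"translation":[-40,0,0],"twist":[0,0,0.149],"grip":0},{"translation":[0,0,0],"twist":[0,0,0.149],"grip":0},{"translation":[0,0,0],"twist":[0,0,0.149],"grip":0},{"translation":[0,0,0],"twist":[0,0,0.149],"grip":0},{"translation":[0,0,0],"twist":[0,0,0.149],"grip":0},{"translation":[0,0,0],"twist":[0,0,0.149],"grip":0},{"translation":[0,0,0],"twist":[0,0,0.149],"grip":0},{"translation":[0,0,0],"twist":[0,0,0.149],"grip":0},{"translation":[0,0,0],"twist":[0,0,0.149],"grip":0},{"translation":[0,0,0],"twist":[0,0,0.149],"grip":0}]'
python3 -c "
from h import *
im,d=cap('wrist','w14');cv2.imwrite('pics/w14b.png',cv2.resize(im[:,:,::-1],(800,600),interpolation=cv2.INTER_CUBIC))
Q=rect('w14',(.5529,-.375),.045,.012,.036)
go((.549,-.3757,.08),9.8)"
```

```text
t: 34.8
tool_pos: [0.5503, -0.2906, 0.209]
orientation: [2.113, 2.315, 0.015]
force: [0.8, -0.0, 0.0]
opening: 0.0465
t: 35.8
tool_pos: [0.5489, -0.3425, 0.2109]
orientation: [-3.13, -0.245, -0.019]
force: [-0.3, 0.1, 0.0]
opening: 0.0463
w14 1406 c [ 0.5537 -0.3756] size [59.9775 24.1725] ang 10.002328872680664 z med 0.023415183108175364
tcp [ 0.5489 -0.3427  0.211 ] d_tool mm [ -6.3  32.9 130.9] d in goal axes [ -5.5  32.6 131. ] twist [-0.001 -0.012 -0.025] F [0.5 0.2 0.1] open 0.0463 t 35.85
```

View pics/w14b.png

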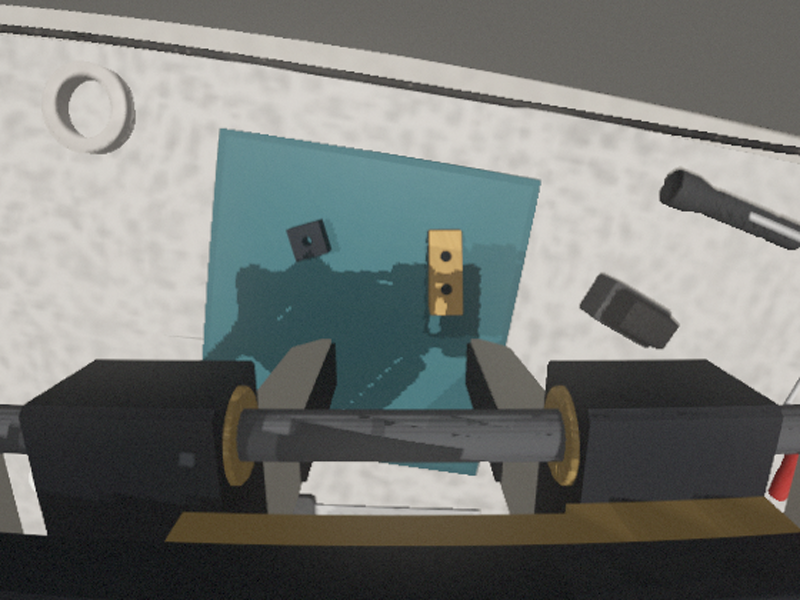

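```bash
python3 -m pendant '[{"translation":[-2,11,25],"twist":[0,-0.012,-0.028],"grip":0},{"translation":[-2,11,25],"twist":[0,0,0],"grip":0},{"translation":[-1,11,25],"twist":[0,0,0],"grip":0},{"translation":[0,0,25],"twist":[0,0,0],"grip":0},{"translation":[0,0,25],"twist":[0,0,0],"grip":0},{"translation":[0,0,10],"twist":[0,0,0],"grip":0},{"translation":[0,0,0],"twist":[0,0,0],"grip":0},{"translation":[0,0,0],"twist":[0,0,0],"grip":0},{"translation":[0,0,0],"twist":[0,0,0],"grip":0},{"translation":[0,0,0],"twist":[0,0,0],"grip":0}]'
python3 -c "
from h import *
go((.5498,-.3763,.0095),9.9)"
```

```text
t: 36.85
tool_pos: [0.5519, -0.3797, 0.08]
orientation: [3.122, 0.306, 0.012]
force: [-0.1, -0.1, -0.9]
opening: 0.0466
tcp [ 0.5519 -0.3797  0.08  ] d_tool mm [-1.9 -4.1 70.4] d in goal axes [-1.5 -3.7 70.5] twist [ 0.005 -0.007  0.022] F [-0.1 -0.1 -0.9] open 0.0466 t 36.85
```

```bash
python3 -m pendant '[{"translation":[-1.5,-3.7,15],"twist":[0.005,-0.007,0.022],"grip":0},{"translation":[0,0,15],"twist":[0,0,0],"grip":0},{"translation":[0,0,15],"twist":[0,0,0],"grip":0},{"translation":[0,0,10],"twist":[0,0,0],"grip":0},{"translation":[0,0,4],"twist":[0,0,0],"grip":0},{"translation":[0,0,0],"twist":[0,0,0],"grip":0},{"translation":[0,0,0],"twist":[0,0,0],"grip":0},{"translation":[0,0,0],"twist":[0,0,0],"grip":0},{"translation":[0,0,0],"twist":[0,0,0],"grip":0},{"translation":[0,0,0],"twist":[0,0,0],"grip":0}]'
python3 -c "
from h import *
go((.5498,-.3763,.0095),9.9)"
```

```text
t: 37.85
tool_pos: [0.5506, -0.3766, 0.0174]
orientation: [3.129, 0.27, 0.002]
force: [-0.3, -0.2, -0.9]
opening: 0.0467
tcp [ 0.5506 -0.3766  0.0174] d_tool mm [-0.8 -0.5  7.9] d in goal axes [-0.8 -0.5  7.9] twist [ 0.001 -0.001 -0.001] F [-0.3 -0.2 -0.9] open 0.0467 t 37.85
```

```bash
python3 -m pendant '[{"translation":[-0.8,-0.5,4],"twist":[0,0,0],"grip":0},{"translation":[0,0,3.5],"twist":[0,0,0],"grip":0},{"translation":[0,0,0],"twist":[0,0,0],"grip":0},{"translation":[0,0,0],"twist":[0,0,0],"grip":-1},{"translation":[0,0,0],"twist":[0,0,0],"grip":-1},{"translation":[0,0,0],"twist":[0,0,0],"grip":-1},{"translation":[0,0,0],"twist":[0,0,0],"grip":-1},{"translation":[0,0,0],"twist":[0,0,0],"grip":-1},{"translation":[0,0,0],"twist":[0,0,0],"grip":-1},{"translation":[0,0,0],"twist":[0,0,0],"grip":-1}]' 40
python3 -c "
from h import *
go((.5498,-.3763,.0095),9.9)"
python3 -m pendant '[{"translation":[0,0,-8],"twist":[0,0,0],"grip":-1},{"translation":[0,0,-30],"twist":[0,0,0],"grip":-1},{"translation":[0,0,-45],"twist":[0,0,0],"grip":-1},{"translation":[0,0,-45],"twist":[0,0,0],"grip":-1},{"translation":[0,0,-45],"twist":[0,0,0],"grip":-1},{"translation":[-10,-40,-20],"twist":[0,0,-0.149],"grip":-1},{"translation":[0,-45,0],"twist":[0,0,-0.149],"grip":-1},{"translation":[10,-45,0],"twist":[0,0,-0.149],"grip":-1},{"translation":[20,-42,0],"twist":[0,0,-0.149],"grip":-1},{"translation":[27,-38,0],"twist":[0,0,-0.149],"grip":-1}]'
python3 -c "
from h import *
go((.513,.23,.2),95.1)"
```

```text
t: 38.85
tool_pos: [0.5502, -0.3766, 0.0102]
orientation: [3.128, 0.27, 0.003]
force: [-0.1, 0.5, 0.3]
opening: 0.0235
tcp [ 0.5502 -0.3766  0.0102] d_tool mm [-0.3 -0.4  0.7] d in goal axes [-0.3 -0.4  0.7] twist [ 0.002 -0.002 -0.001] F [-0.1  0.5  0.3] open 0.0235 t 38.85
t: 39.85
tool_pos: [0.4885, -0.1579, 0.214]
orientation: [2.81, 1.398, 0.004]
force: [1.1, 0.9, -1.5]
opening: 0.0234
tcp [ 0.4885 -0.1579  0.214 ] d_tool mm [ 324.1 -214.6   13.4] d in goal axes [384.2  58.9  14. ] twist [ 0.004  0.001 -0.737] F [ 1.1  0.9 -1.5] open 0.0234 t 39.85
```

```bash
python3 -m pendant '[{"translation":[33,-33,0],"twist":[0,0,-0.147],"grip":-1},{"translation":[35,-28,0],"twist":[0,0,-0.147],"grip":-1},{"translation":[38,-20,0],"twist":[0,0,-0.147],"grip":-1},{"translation":[40,-12,0],"twist":[0,0,-0.147],"grip":-1},{"translation":[44,0,0],"twist":[0,0,-0.147],"grip":-1},{"translation":[40,12,0],"twist":[0,0,0],"grip":-1},{"translation":[40,12,0],"twist":[0,0,0],"grip":-1},{"translation":[40,12,0],"twist":[0,0,0],"grip":-1},{"translation":[15,6,0],"twist":[0,0,0],"grip":-1},{"translation":[0,0,0],"twist":[0,0,0],"grip":-1}]'
python3 -c "
from h import *
cap('wrist','w15')
P=V('w15').cloud().reshape(-1,3);b=np.radians(95.1);e=np.array([np.cos(b),np.sin(b)]);n=np.array([-np.sin(b),np.cos(b)])
q=P[:,:2]-[.512,.2803];x=q@e;y=q@n
m=(abs(y)<.02)&(abs(x)<.07)&(P[:,2]>.045)&(P[:,2]<.085);(c,s,a)=cv2.minAreaRect((np.c_[x,y][m]*1000).astype(np.float32));print('bar',m.sum(),c,s,a)
L=held('w15',.011,(-.03,.05),(-.03,.005));k=np.polyfit(L[:,0],L[:,2],1);r=L[:,2]-np.polyval(k,L[:,0]);L=L[abs(r)<.004];print('wedge',len(L),np.polyfit(L[:,0],L[:,2],1),np.percentile(L[:,0],[0,1,99,100]))
go((.513,.23,.2),95.1)"
```

```text
t: 40.85
tool_pos: [0.4888, 0.2185, 0.2206]
orientation: [2.083, 2.338, 0.014]
force: [-0.2, 0.4, -1.4]
opening: 0.0237
bar 3507 (-2.487506866455078, -1.1868762969970703) (126.80699920654297, 25.594694137573242) 0.3086681365966797
wedge 4373 [ 0.2662 -0.0144] [-0.0096 -0.009   0.0333  0.0337]
tcp [0.4887 0.2176 0.2206] d_tool mm [ 9.6 25.3 20.9] d in goal axes [10.2 25.4 20.6] twist [0.014 0.002 0.026] F [-0.8 -0.3 -2.3] open 0.0237 t 40.9
```

```bash
cat >> h.py <<'E'
def wt(h,xw=-22.,zt=4.2,xg=3.5,lat=-1.2):
    t=np.radians(14.48);X=xw-xg;Z=28+zt+h;x=2.5+X*np.cos(t)-Z*np.sin(t);z=30.8+X*np.sin(t)+Z*np.cos(t);b=np.radians(95.1)
    p=np.array([.512,.2803])+x/1e3*np.array([np.cos(b),np.sin(b)])+lat/1e3*np.array([-np.sin(b),np.cos(b)]);return (p[0],p[1],z/1e3)
E
python3 -c "
from h import *
print(wt(0),wt(40));go(wt(40),95.3,14.5)"
```

```text
(np.float64(0.515883532444346), np.float64(0.2502850509259046), np.float64(0.05560109431321771)) (np.float64(0.516772624903093), np.float64(0.24032296526826796), np.float64(0.0943304935333155))
tcp [0.4887 0.2176 0.2206] d_tool mm [ 19.6  28.8 126.6] d in goal axes [-12.2  30.1 127.3] twist [0.011 0.255 0.024] F [-0.8 -0.3 -2.3] open 0.0237 t 40.9
```

```bash
python3 -m pendant '[{"translation":[10,14,0],"twist":[0.011,0.06,0.024],"grip":-1},{"translation":[10,14,0],"twist":[0,0.065,0],"grip":-1},{"translation":[0,0,20],"twist":[0,0.065,0],"grip":-1},{"translation":[0,0,20],"twist":[0,0.065,0],"grip":-1},{"translation":[-5,0,20],"twist":[0,0,0],"grip":-1},{"translation":[-5,0,20],"twist":[0,0,0],"grip":-1},{"translation":[0,0,20],"twist":[0,0,0],"grip":-1},{"translation":[0,0,0],"twist":[0,0,0],"grip":-1},{"translation":[0,0,0],"twist":[0,0,0],"grip":-1},{"translation":[0,0,0],"twist":[0,0,0],"grip":-1}]'
python3 -c "
from h import *
go(wt(25),95.3,14.5)"
```

```text
t: 41.9
tool_pos: [0.517, 0.2374, 0.1226]
orientation: [-2.0, -2.163, -0.267]
force: [0.6, -0.3, -2.1]
opening: 0.0234
tcp [0.517  0.2374 0.1226] d_tool mm [-4.4 -0.4 43.1] d in goal axes [-4.3  0.  43.1] twist [ 0.011 -0.004 -0.013] F [ 0.6 -0.3 -2.1] open 0.0234 t 41.9
```

```bash
python3 -m pendant '[{"translation":[-4.3,0,8],"twist":[0.011,-0.004,-0.013],"grip":-1},{"translation":[0,0,9],"twist":[0,0,0],"grip":-1},{"translation":[0,0,9],"twist":[0,0,0],"grip":-1},{"translation":[0,0,9],"twist":[0,0,0],"grip":-1},{"translation":[0,0,8],"twist":[0,0,0],"grip":-1},{"translation":[0,0,0],"twist":[0,0,0],"grip":-1},{"translation":[0,0,0],"twist":[0,0,0],"grip":-1},{"translation":[0,0,0],"twist":[0,0,0],"grip":-1},{"translation":[0,0,0],"twist":[0,0,0],"grip":-1},{"translation":[0,0,0],"twist":[0,0,0],"grip":-1}]'
python3 -c "
from h import *
go(wt(10),95.3,14.5)
cap('wrist','w16')"
```

```text
t: 42.9
tool_pos: [0.5182, 0.2449, 0.0793]
orientation: [-1.981, -2.18, -0.256]
force: [0.3, 0.1, -1.1]
opening: 0.0234
tcp [0.5182 0.2449 0.0793] d_tool mm [-0.5 -1.9 14.3] d in goal axes [-0.5 -1.9 14.3] twist [ 0.003 -0.     0.003] F [ 0.3  0.1 -1.1] open 0.0234 t 42.9
```

```bash
python3 -m pendant '[{"translation":[-0.5,-1.9,5],"twist":[0.003,0,0.003],"grip":-1},{"translation":[0,0,5],"twist":[0,0,0],"grip":-1},{"translation":[0,0,5],"twist":[0,0,0],"grip":-1},{"translation":[0,0,4],"twist":[0,0,0],"grip":-1},{"translation":[0,0,1],"twist":[0,0,0],"grip":-1},{"translation":[0,0,0],"twist":[0,0,0],"grip":-1},{"translation":[0,0,0],"twist":[0,0,0],"grip":-1},{"translation":[0,0,0],"twist":[0,0,0],"grip":-1},{"translation":[0,0,0],"twist":[0,0,0],"grip":-1},{"translation":[0,0,0],"twist":[0,0,0],"grip":-1}]'
python3 -c "
from h import *
go(wt(0),95.3,14.5)
cap('wrist','w17');v=V('w17');cv2.imwrite('pics/w17b.png',cv2.resize(v.im[60:300,120:440,::-1],(800,600),interpolation=cv2.INTER_CUBIC))"
```

```text
t: 43.95
tool_pos: [0.5161, 0.2496, 0.0585]
orientation: [-1.983, -2.176, -0.253]
force: [0.0, -0.1, -1.6]
opening: 0.0235
tcp [0.5161 0.2496 0.0585] d_tool mm [-0.  -0.2  2.9] d in goal axes [-0.  -0.2  3. ] twist [ 0. -0.  0.] F [ 0.  -0.1 -1.6] open 0.0235 t 43.95
```

View pics/w17b.png

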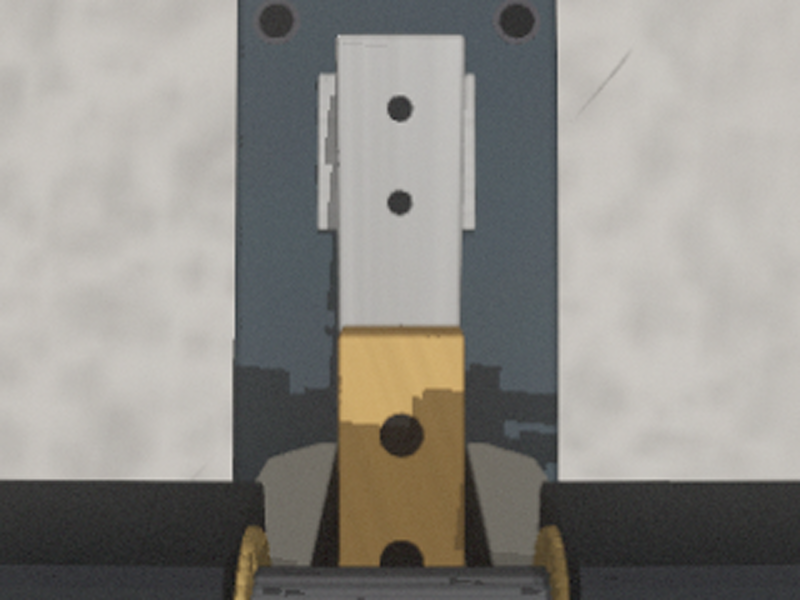

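```bash
python3 -m pendant '[{"translation":[0,0,1],"twist":[0,0,0],"grip":-1},{"translation":[0,0,1],"twist":[0,0,0],"grip":-1},{"translation":[0,0,0.7],"twist":[0,0,0],"grip":-1},{"translation":[0,0,0],"twist":[0,0,0],"grip":-1},{"translation":[0,0,0],"twist":[0,0,0],"grip":-1},{"translation":[0,0,0],"twist":[0,0,0],"grip":-1},{"translation":[0,0,0],"twist":[0,0,0],"grip":-1},{"translation":[0,0,0],"twist":[0,0,0],"grip":-1},{"translation":[0,0,0],"twist":[0,0,0],"grip":-1},{"translation":[0,0,0],"twist":[0,0,0],"grip":-1}]'
python3 -c "
from h import *
go(wt(0),95.3,14.5)"
```

```text
t: 45.0
tool_pos: [0.5163, 0.2503, 0.0558]
orientation: [-1.983, -2.176, -0.254]
force: [0.3, 0.2, -2.0]
opening: 0.0237
tcp [0.5163 0.2503 0.0558] d_tool mm [-0.1 -0.4  0.2] d in goal axes [-0.1 -0.4  0.2] twist [ 0.001 -0.     0.   ] F [ 0.3  0.2 -2. ] open 0.0237 t 45.0
```

```bash
python3 -m pendant '[{"translation":[0,0,0.5],"twist":[0,0,0],"grip":-1},{"translation":[0,0,0],"twist":[0,0,0],"grip":-1},{"translation":[0,0,0.4],"twist":[0,0,0],"grip":-1},{"translation":[0,0,0],"twist":[0,0,0],"grip":-1},{"translation":[0,0,0],"twist":[0,0,0],"grip":-1},{"translation":[0,0,0],"twist":[0,0,0],"grip":-1},{"translation":[0,0,0],"twist":[0,0,0],"grip":-1},{"translation":[0,0,0],"twist":[0,0,0],"grip":-1},{"translation":[0,0,0],"twist":[0,0,0],"grip":-1},{"translation":[0,0,0],"twist":[0,0,0],"grip":-1}]'
python3 -c "
from h import *
go(wt(0),95.3,14.5)"
```

```text
t: 46.0
tool_pos: [0.5166, 0.2505, 0.0553]
orientation: [-1.984, -2.176, -0.254]
force: [-0.8, -0.4, -1.7]
opening: 0.0234
tcp [0.5166 0.2505 0.0553] d_tool mm [-0.1 -0.7 -0.3] d in goal axes [-0.1 -0.7 -0.3] twist [ 0.002 -0.     0.   ] F [-0.8 -0.4 -1.7] open 0.0234 t 46.0
```

```bash
python3 -m pendant '[{"translation":[0,-0.4,0.5],"twist":[0,0,0],"grip":-1},{"translation":[0,0,0],"twist":[0,0,0],"grip":-1},{"translation":[0,0,0.5],"twist":[0,0,0],"grip":-1},{"translation":[0,0,0],"twist":[0,0,0],"grip":-1},{"translation":[0,0,0],"twist":[0,0,0],"grip":-1},{"translation":[0,0,0],"twist":[0,0,0],"grip":-1},{"translation":[0,0,0],"twist":[0,0,0],"grip":-1},{"translation":[0,0,0],"twist":[0,0,0],"grip":-1},{"translation":[0,0,0],"twist":[0,0,0],"grip":-1},{"translation":[0,0,0],"twist":[0,0,0],"grip":-1}]'
python3 -c "
from h import *
go(wt(0),95.3,14.5)"
```

```text
t: 47.0
tool_pos: [0.5167, 0.2506, 0.0553]
orientation: [-1.984, -2.177, -0.255]
force: [-1.1, -0.9, 0.9]
opening: 0.0236
tcp [0.5167 0.2506 0.0553] d_tool mm [-0.1 -0.8 -0.4] d in goal axes [-0.1 -0.8 -0.4] twist [ 0.003 -0.     0.001] F [-1.1 -0.9  0.9] open 0.0236 t 47.0
```

Contact (force went from −1.7 to +0.9 N). Release gently and retreat along the bar normal.

```bash
python3 -m pendant '[{"translation":[0,0,0],"twist":[0,0,0],"grip":-0.4},{"translation":[0,0,0],"twist":[0,0,0],"grip":-0.3},{"translation":[0,0,0],"twist":[0,0,0],"grip":-0.1},{"translation":[0,0,0],"twist":[0,0,0],"grip":-0.1},{"translation":[0,0,-10],"twist":[0,0,0],"grip":-0.1},{"translation":[0,0,-30],"twist":[0,0,0],"grip":-0.1},{"translation":[0,0,-40],"twist":[0,-0.06,0],"grip":-0.1},{"translation":[0,0,-40],"twist":[0,-0.06,0],"grip":-0.1},{"translation":[-30,0,-30],"twist":[0,-0.06,0],"grip":-0.1},{"translation":[-40,0,0],"twist":[0,-0.06,0],"grip":-0.1}]'
python3 -m pendant '[{"translation":[0,0,0],"twist":[0,0,0],"grip":-0.1},{"translation":[0,0,0],"twist":[0,0,0],"grip":-0.1},{"translation":[0,0,0],"twist":[0,0,0],"grip":-0.1},{"translation":[0,0,0],"twist":[0,0,0],"grip":-0.1},{"translation":[0,0,0],"twist":[0,0,0],"grip":-0.1},{"translation":[0,0,0],"twist":[0,0,0],"grip":-0.1},{"translation":[0,0,0],"twist":[0,0,0],"grip":-0.1},{"translation":[0,0,0],"twist":[0,0,0],"grip":-0.1},{"translation":[0,0,0],"twist":[0,0,0],"grip":-0.1},{"translation":[0,0,0],"twist":[0,0,0],"grip":-0.1}]'
python3 - <<'E'
from h import *
im,d=cap('wrist','w18');cv2.imwrite('pics/w18b.png',cv2.resize(im[0:300,80:480,::-1],(800,600),interpolation=cv2.INTER_CUBIC))
P=V('w18').cloud().reshape(-1,3);b=np.radians(95.1);e=np.array([np.cos(b),np.sin(b)]);n=np.array([-np.sin(b),np.cos(b)]);q=P[:,:2]-[.512,.2803];x=q@e;y=q@n;z=P[:,2]
m=(abs(y)<.011)&(x>.01)&(x<.05)&(z>.045)&(z<.1);k=np.polyfit(x[m],z[m],1);print('bar slope',np.degrees(np.arctan(k[0])),'z at 0',k[1])
hue=cv2.cvtColor(V('w18').im,cv2.COLOR_RGB2HSV).reshape(-1,3)
w=(abs(y)<.02)&(abs(x)<.07)&(z>.06)&(hue[:,1]>90)&(hue[:,0]>10)&(hue[:,0]<30)
A=np.c_[x[w],y[w],np.ones(w.sum())];k2=np.linalg.lstsq(A,z[w],rcond=None)[0];r=z[w]-A@k2;g=abs(r)<.002;k2=np.linalg.lstsq(A[g],z[w][g],rcond=None)[0]
print('wedge n',g.sum(),'plane',k2,cv2.minAreaRect((A[g][:,:2]*1000).astype(np.float32)),'z',np.median(z[w][g]))
print('expected wedge top: x',2.5-22*.968-(28+17.75)*.25,'z',30.8-22*.25+(45.75)*.968)
E
```

```text
t: 48.0
tool_pos: [0.5244, 0.148, 0.2026]
orientation: [-2.114, -2.318, -0.008]
force: [-0.2, -0.4, -0.3]
opening: 0.0417
t: 49.0
tool_pos: [0.5238, 0.148, 0.2035]
orientation: [-2.114, -2.317, -0.009]
force: [0.1, 0.8, 0.3]
opening: 0.0415
bar slope 14.243070472820756 z at 0 0.05889814749972285
wedge n 123 plane [-0.2812  0.1089  0.0629] ((-22.850461959838867, -2.644918441772461), (26.45530128479004, 5.754762172698975), 68.33683013916016) z 0.06904782841108503
expected wedge top: x -30.2335 z 69.586
```

View pics/w18b.png

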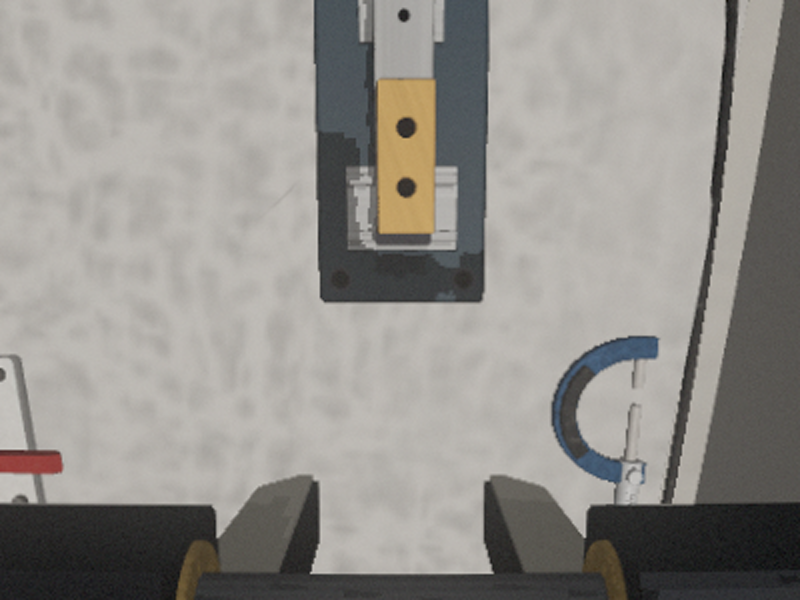

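Run:
```python
from h import *
C=V('w18').cloud();b=np.radians(95.1);e=np.array([np.cos(b),np.sin(b)]);n=np.array([-np.sin(b),np.cos(b)])
def f(P): q=P[:,:2]-[.512,.2803];return q@e,q@n,P[:,2]
x,y,z=f(C[44:113,272:294].reshape(-1,3));g=abs(z-np.median(z))<.004;A=np.c_[x,y,np.ones(len(x))][g];print('plane',np.linalg.lstsq(A,z[g],rcond=None)[0],'med z',np.median(z))
x,y,z=f(C[30:125,250:316].reshape(-1,3));g=(z>.066)&(z<.074);print(cv2.minAreaRect((np.c_[x,y][g]*1000).astype(np.float32)))
x,y,z=f(C[8:36,270:296].reshape(-1,3));g=(z>.06);k=np.polyfit(x[g],z[g],1);print('bar',np.degrees(np.arctan(k[0])),len(x[g]))
x,y,z=f(C[105:130,272:294].reshape(-1,3));print('stop/wedge profile',[ (round(np.median(C[v,272:294]@np.r_[e,0]-np.r_[.512,.2803]@e)*1e3,1),round(np.median(C[v,272:294,2])*1e3,1)) for v in range(108,128,2)])
```

```text
plane [-0.0016 -0.001   0.069 ] med z 0.06907915663502137
((-30.907695770263672, -2.206425666809082), (61.904624938964844, 23.72293472290039), 0.6524475812911987)
bar -58.26178537073819 698
stop/wedge profile [(np.float64(-55.2), np.float64(68.8)), (np.float64(-56.8), np.float64(69.3)), (np.float64(-58.5), np.float64(69.1)), (np.float64(-60.1), np.float64(69.2)), (np.float64(-61.8), np.float64(68.5)), (np.float64(-63.1), np.float64(55.2)), (np.float64(-64.9), np.float64(54.6)), (np.float64(-66.6), np.float64(53.8)), (np.float64(-68.3), np.float64(18.0)), (np.float64(-70.2), np.float64(16.3))]
```

```bash
python3 -c "
from h import *
print(robot.close_job(), robot.read_state()['t'])"
```

```text
the job is handed in; nothing more can be done
the job is handed in; nothing more can be done
```

I handed the job in at about 49 s of the 109 s allowed. The last measurements I took were all inside the stated limits; `close_job()` gives no verdict, so I cannot confirm a pass.

**What I did:** I put the steel block flat on the pad and the white block on top of it. I then set the sine bar down with its stop-end roller in the groove and its other roller on the stack. Last, I laid the wedge on the bar, thick end towards the stop plate, and backed the gripper away.

**Checks:**

| What | Measured | Should be |
|---|---|---|
| Steel block top (before the white block went on) | 32.7 mm above the table | 33 mm |
| Stack top | 42.8 mm, about 2 mm from the pad's middle | 43 mm, within 10 mm |
| Bar lean, before the wedge | 14.4° | 14.5° |
| Wedge top, final view | level to 0.002 rad | within 0.03 rad |
| Wedge top height, final view | 69.1 mm | about 69.6 mm |
| Wedge along the bar, final view | about -22.7 mm, about 3 mm from the stop plate | -30 to -16 mm |
| Wedge from the bar's centre line, final view | about 1 mm | within 8 mm |

**Checks that disagreed:**
- After the wedge was on, a rougher fit of the bar's lean gave 14.2°.
- Two other fits from that last picture failed because they picked the wrong pixels. One was a colour-based fit of the wedge, which I repeated by pixel region. The other was a bar fit giving -58°, which I discarded.
- The first top-camera picture put the base 5 to 6 mm away from where the wrist camera did. I used the wrist figures, because their sizes matched the text.

I never went near the micrometer or the carbide block with the gripper, and they showed no sign of having moved, though I did not re-measure their positions at the end.

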